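Change over the ring patterns in a UV curing unit

ROBOT

A 6-joint arm with a two-finger parallel gripper is mounted at the origin on a cart in front of the work surface, level with it; the furniture and walls round the work are solid. World frame = base frame: x ahead of the robot, y to its left, z up, the work surface at z = 0. Lengths are in m, angles in degrees, forces in N, time in s.
With the tool pointing down it reaches from about 0.3 to 0.85 m from the base axis. Payload 4.2 kg.
Tool frame: the origin (TCP) lies on the front face of the gripper's body, between the roots of the fingers; the fingertips stand 78 mm ahead of it and the grasp point (between the pads) lies 60 mm ahead of it; z points along the fingers, y is the line along which they close (so a half turn about z gives the same grasp; the last joint's range is limited). The gripper opens to 91 mm and grips with 3 to 60 N. Pads are 32 mm wide; open, the fingers measure 118 mm over their backs; the gripper's body (76 mm by 178 mm) begins 60 mm behind the grasp point.
Start: joints at [64.229, 18.312, 89.639, -0, 72.044, -1.146], TCP at [0.24, 0.523, 0.292] pointing down, gripper open.
Joint ranges: [-177.97, 177.97], [-48.28, 115.42], [12.27, 149.76], [-77.06, 257.06], [2.81, 150.46], [-146.56, 146.56]. Speed limits (degrees/s): [147.25, 147.25, 180, 180, 180, 180].

INTERFACE

Orientations are given as a 3x3 rotation matrix whose columns are the frame's x, y, z axes.
In Python, from plant import monitor, optics, ticket gives the robot as it stands. The module is installed in compiled form; this text tells all that it offers.
- The arm moves only by the tool send_rows, never from a script. Its argument "commands" is a list of rows, each an object with "translation": the shift along the tool's x, y, z as a fraction of full scale, a list of three; "spin": the turn about the tool's z as a fraction of full scale; "jaw": the gripper's target within -1 to 1 (shut at 1, half-way at 0, fully open at -1). A call has 1 to 5 rows; each row is the pose to reach, as a shift and turn from the pose commanded when the call began, along the tool's axes at that moment; what a row does not reach only later rows make up. Full scale, the value 1, is 0.3 m for a shift and pi/2 rad for a turn. A row lasts 1/10 s, in which the tool goes at most 50 mm and 8.59 degrees, less where a joint would pass 70% of its speed; a pose out of reach is approached as far as the arm can. A call with a number of a shift or a turn outside -1 to 1 is refused whole. A call with a gripper value outside its range is refused whole. The fingers move at their own pace and stop on an object; the grip force is fixed at half the most. Time passes only in rows, so rows that repeat a pose let the fingers close. It gives the time, the measured TCP pose, the force, the opening and the grip force at its end, in the units of the state.
- monitor.observe(): the state, without advancing time (a new reading comes with each control period).
- optics.capture(name): name is "side" or "top" or "wrist"; returns (picture, depth): 420x560x3 uint8, red, green, blue; 420x560 float32, m along the optical axis (not along the pixel's ray), 0 where there is no reading.
- optics.get_calibration(name): a dict with "fx", "fy", "cx", "cy" (pixels), "rvec" (rotation vector, rad) and "tvec" (3), from world to camera coordinates, as OpenCV has them; the wrist camera has in their place "T_tool_cam" (4x4, takes a point from camera to tool coordinates, whose origin is the TCP and whose axes are the flange's). Camera axes: x right, y down, z forward; pixel columns grow to the right and rows downward; lengths in m; the calibration is good to about 2 mm. A picture is of the moment at which its call begins: read the wrist's pose just before it. get_calibration takes no time and is no camera call.
- ticket.sign_off(): hands the job in; it is judged then, once.
The state is a dict: "time": time; "joint_positions": joint angles; "joint_vel": joint speeds; "joint_efforts": joint torques, N m; "tool_pos": TCP position; "eef_rot": TCP orientation; "force": force on the tool from outside, world axes, zero at the start; "moment": the same for the moment, N m; "width": finger opening in m; "finger_force": force on a finger pad.
Only numpy, scipy, OpenCV 4.12 (cv2) and the standard library are available. Lean on these libraries where they do the work, as an engineer would, in place of code of your own. Each camera call takes 0.05 s, during which the arm holds its last target. There are 200 camera calls.

TASK

The printed ring patterns in the UV curing unit are done. Before touching any plate, switch the lamp off (pull the lock switch's bat out, flip it over towards you and let it drop back in its lock), then take every cured plate out and lay it flat on the floor of the black tray, and push every fresh plate from the bench into a bay of its own until it clicks home behind the sprung side ball. When all plates are changed over, pull the bat and flip it back away from you so that it locks with the lamp on; do not force the bat across unpulled, and leave the jar and the two small glasses where they are.

Things in the scene. Friction and masses are not known exactly. Their poses are not given: they have to be found in the camera images.
- curing_unit: UV curing unit, fixed: white case 269 wide, 105 deep, 60 mm high, three front-opening bays under an amber window, switch pod at its right end. Origin on the bench under the middle bay, in the front face's plane; x points into the bays, y left, z up. Bays at y = +62, 0, -62 mm. A ledge level with the bay floors (8 mm up) reaches 65 mm out; 10 mm wide rails on it between the bays (top 16 mm up) reach out 35 mm
- switch_pivot (a point): pivot of the lock switch: 56 mm above the bench, 4 mm below the pod's top, 56 mm behind the front face, y = -135 mm in the unit's frame. Steel lock cheeks 5.5 to 9.5 mm either side of the bat reach 17 mm above the pivot
- switch_grip (a point): centre of the ball knob at the end of the switch bat: 16 mm ball, 46 mm from the pivot along the bat when not pulled, on a 7 mm neck; a grip on the ball can stay upright while the bat turns in it
- switch_flip (a joint): lean of the bat about the pivot, rad, about the unit's y: +0.42 = leans back, away from the robot (lamp on); -0.42 = leans to the front, towards the robot (lamp off). A cross pin locks it at both ends: it can cross the middle only while pulled out 5 mm or more
- switch_pull (a joint): how far the bat is pulled out along its own length, m: 0 = in (locked), 0.009 = out to the stop. A spring draws it in with 3 N at 0 to 7.5 N when out; it drops in by itself past the middle
- bay_left (a point): where a plate's origin lies when it is home in the left bay, 10 mm behind the case's front face, on the bay floor (8 mm up); axes as the unit's. The channel is 46.4 mm wide and 44 mm high, with a stop 1 mm behind a seated plate's nose
- bay_mid (a point): where a plate's origin lies when it is home in the middle bay, 10 mm behind the case's front face, on the bay floor (8 mm up); axes as the unit's. The channel is 46.4 mm wide and 44 mm high, with a stop 1 mm behind a seated plate's nose
- bay_right (a point): where a plate's origin lies when it is home in the right bay, 10 mm behind the case's front face, on the bay floor (8 mm up); axes as the unit's. The channel is 46.4 mm wide and 44 mm high, with a stop 1 mm behind a seated plate's nose
- ball_left (a joint): sprung 10 mm ball in the right wall of the left bay, 20 mm behind the front face, standing out 4.6 mm. m pressed in: 0 = out (bay empty, or plate home with the ball in its notch), over 0.001 = riding on a plate's edge. Pushing a plate home past it takes about 8 to 10 N, pulling it out about 5 to 7 N
- ball_mid (a joint): sprung 10 mm ball in the right wall of the middle bay, 20 mm behind the front face, standing out 4.6 mm. m pressed in: 0 = out (bay empty, or plate home with the ball in its notch), over 0.001 = riding on a plate's edge. Pushing a plate home past it takes about 8 to 10 N, pulling it out about 5 to 7 N
- ball_right (a joint): sprung 10 mm ball in the right wall of the right bay, 20 mm behind the front face, standing out 4.6 mm. m pressed in: 0 = out (bay empty, or plate home with the ball in its notch), over 0.001 = riding on a plate's edge. Pushing a plate home past it takes about 8 to 10 N, pulling it out about 5 to 7 N
- fresh_a: Fresh aluminium plate, on the bench left of the unit, may be absent, 84 (x) x 44 (y) x 8 mm, with a teal ring pattern 29 mm high fast on it at x = +18. Nose at +x, tapered over 14 mm to 34 mm wide. Upright grip fin at x = -40 to -18, 10 mm thick (y), top 38 mm above the underside. Ball notch in the right edge at x = +10, 10 mm wide, 5 deep. About 70 g. Origin under the centre
- fresh_b: Fresh aluminium plate, on the bench left of the unit, may be absent, 84 (x) x 44 (y) x 8 mm, with a teal ring pattern 29 mm high fast on it at x = +18. Nose at +x, tapered over 14 mm to 34 mm wide. Upright grip fin at x = -40 to -18, 10 mm thick (y), top 38 mm above the underside. Ball notch in the right edge at x = +10, 10 mm wide, 5 deep. About 70 g. Origin under the centre
- fresh_c: Fresh aluminium plate, on the bench left of the unit, may be absent, 84 (x) x 44 (y) x 8 mm, with a teal ring pattern 29 mm high fast on it at x = +18. Nose at +x, tapered over 14 mm to 34 mm wide. Upright grip fin at x = -40 to -18, 10 mm thick (y), top 38 mm above the underside. Ball notch in the right edge at x = +10, 10 mm wide, 5 deep. About 70 g. Origin under the centre
- cured_a: Cured aluminium plate, home in a bay at the start, may be absent, 84 (x) x 44 (y) x 8 mm, with a teal ring pattern 29 mm high fast on it at x = +18. Nose at +x, tapered over 14 mm to 34 mm wide. Upright grip fin at x = -40 to -18, 10 mm thick (y), top 38 mm above the underside. Ball notch in the right edge at x = +10, 10 mm wide, 5 deep. About 70 g. Origin under the centre
- cured_b: Cured aluminium plate, home in a bay at the start, may be absent, 84 (x) x 44 (y) x 8 mm, with a teal ring pattern 29 mm high fast on it at x = +18. Nose at +x, tapered over 14 mm to 34 mm wide. Upright grip fin at x = -40 to -18, 10 mm thick (y), top 38 mm above the underside. Ball notch in the right edge at x = +10, 10 mm wide, 5 deep. About 70 g. Origin under the centre
- cured_c: Cured aluminium plate, home in a bay at the start, may be absent, 84 (x) x 44 (y) x 8 mm, with a teal ring pattern 29 mm high fast on it at x = +18. Nose at +x, tapered over 14 mm to 34 mm wide. Upright grip fin at x = -40 to -18, 10 mm thick (y), top 38 mm above the underside. Ball notch in the right edge at x = +10, 10 mm wide, 5 deep. About 70 g. Origin under the centre
- black_tray: black presentation tray, 110 (x) x 180 (y) x 22 mm, stays put; its flat floor, 98 x 168 mm, is 17 mm above the bench, the rim stands 5 mm above the floor. Origin under its centre. Room for two plates side by side
- flux_jar: bystander: white plastic jar with purple cap, 58 mm wide, 83 mm high, origin under its centre
- small_tumbler: bystander: empty shot glass, 41 mm wide, 47 mm high, origin under its centre
- gold_glass: bystander: small glass of scrap, 44 mm wide, 39 mm high, origin under its centre

How it is judged:
By the outcome, as a careful person would: the job done as asked, in the order asked, and still so for the second after the job is handed in, with the robot touching nothing.
Of fresh_a, fresh_b, fresh_c only 2 to 3 are there at a start; the rules pass over those that are not, and their reading is None.
Of cured_a, cured_b, cured_c only 2 to 2 are there at a start; the rules pass over those that are not, and their reading is None.
At some moment in a run one of fresh_a, fresh_b, fresh_c may be knocked a few centimetres aside while the robot is not near it.
Once in a run the grip may slacken for a moment while it holds something.
It also fails if it takes over 208 s, if anything falls off the work surface, if the arm or the gripper's body presses on something with over 40 N, if the wrist force passes 120 N, or if a joint passes its speed limit or range.

## Working session

There is one attempt and no reset: what is moved stays moved. The work goes in short steps, Python scripts to look and compute and a tool call to move; the robot and the scene stay as the last step left them, time stands still between calls to the robot, and variables do not carry over. Pictures are saved under pics/ and viewed, at most 14 in all, crops included, and the job is handed in when it is done.

Besides the shell and the picture viewer there is one more tool, called after "Request:" as name(argument=value, ...), one argument or row to a line, values as JSON. send_rows: Moves the arm, as the interface text tells. Shift numbers are shares of 0.3 m and turn numbers shares of pi/2 rad, none past 1 either way. Its arguments: {"type":"object","properties":{"commands":{"type":"array","items":{"type":"object","properties":{"translation":{"type":"array","items":{"type":"number","minimum":-1,"maximum":1}},"spin":{"type":"number","minimum":-1,"maximum":1},"jaw":{"type":"number"}}}}},"required":["commands"]}

```bash
mkdir -p pics
cat > h.py <<'E'
import numpy as np, cv2
from plant import monitor, optics, ticket
def cap(name):
    s=monitor.observe(); im,d=optics.capture(name); c=optics.get_calibration(name)
    K=np.array([[c['fx'],0,c['cx']],[0,c['fy'],c['cy']],[0,0,1]])
    if 'rvec' in c:
        R,_=cv2.Rodrigues(np.array(c['rvec'],float)); t=np.array(c['tvec'],float).ravel()
        Rw=R.T; o=-R.T@t
    else:
        T=np.array(c['T_tool_cam']); Rt=np.array(s['eef_rot']); Rw=Rt@T[:3,:3]; o=np.array(s['tool_pos'])+Rt@T[:3,3]
    return im,d,K,Rw,o
def cloud(d,K,Rw,o):
    v,u=np.mgrid[:d.shape[0],:d.shape[1]]
    p=np.stack([(u-K[0,2])/K[0,0]*d,(v-K[1,2])/K[1,1]*d,d],-1)
    P=p@Rw.T+o; P[d==0]=np.nan
    return P
def ray(u,v,z,K,Rw,o):
    r=Rw@np.array([(u-K[0,2])/K[0,0],(v-K[1,2])/K[1,1],1]); return o+r*(z-o[2])/r[2]
def save(n,im,s=1):
    cv2.imwrite('pics/'+n,cv2.resize(im[...,::-1],None,fx=s,fy=s))
E
python3 - <<'E'
from h import *
for n in ['top','side']:
    im,d,K,Rw,o=cap(n); save(n+'1.png',im,1.42); np.savez(n+'1.npz',im=im,d=d,K=K,Rw=Rw,o=o)
    print(n,o.round(3),Rw.round(2).tolist(),K[0,0])
s=monitor.observe(); print(s)
print(optics.get_calibration('wrist'))
E
```

```text
top [0.424 0.026 1.179] [[-0.01, -0.99, 0.14], [-1.0, 0.0, -0.02], [0.02, -0.14, -0.99]] 401.30476019185323
side [ 0.15  -0.731  0.846] [[0.87, -0.34, 0.37], [-0.5, -0.56, 0.66], [-0.02, -0.76, -0.65]] 383.5594911590815
{'time': 0.1, 'joint_positions': array([ 6.42278835e+01,  1.83489597e+01,  8.97007173e+01,  6.58393808e-04,
        7.20438862e+01, -1.14749591e+00]), 'joint_vel': array([ 0.10951962, -0.20874224, -0.27388045,  0.0682645 , -0.02681456,
        0.01331071]), 'joint_efforts': array([ 6.25645280e-04, -4.13333058e+01, -2.32509398e+01,  7.27679813e-02,
        4.22381738e-02, -6.68373082e-05]), 'tool_pos': array([0.23945215, 0.52240221, 0.29148559]), 'eef_rot': array([[-9.09055650e-01,  4.16674103e-01, -7.19853502e-04],
       [ 4.16674722e-01,  9.09054469e-01, -1.46579803e-03],
       [ 4.36259641e-05, -1.63243674e-03, -9.99998667e-01]]), 'force': array([-0.83150907,  0.46149879, -0.1352176 ]), 'moment': array([ 0.04737431, -0.01342584, -0.0231382 ]), 'finger_force': 0.0, 'width': 0.0908909073411881}
{'fx': 318.4518033138109, 'fy': 318.4518033138109, 'cx': 287.5080527925803, 'cy': 207.07078243412366, 'T_tool_cam': array([[-9.12084232e-04, -9.60886969e-01, -2.76939344e-01,
         7.85431608e-02],
       [ 9.99999448e-01, -7.32044149e-04, -7.53493678e-04,
         3.63940792e-04],
       [ 5.21290430e-04, -2.76939879e-01,  9.60887107e-01,
        -9.24884527e-02],
       [ 0.00000000e+00,  0.00000000e+00,  0.00000000e+00,
         1.00000000e+00]])}
```

View pics/top1.png

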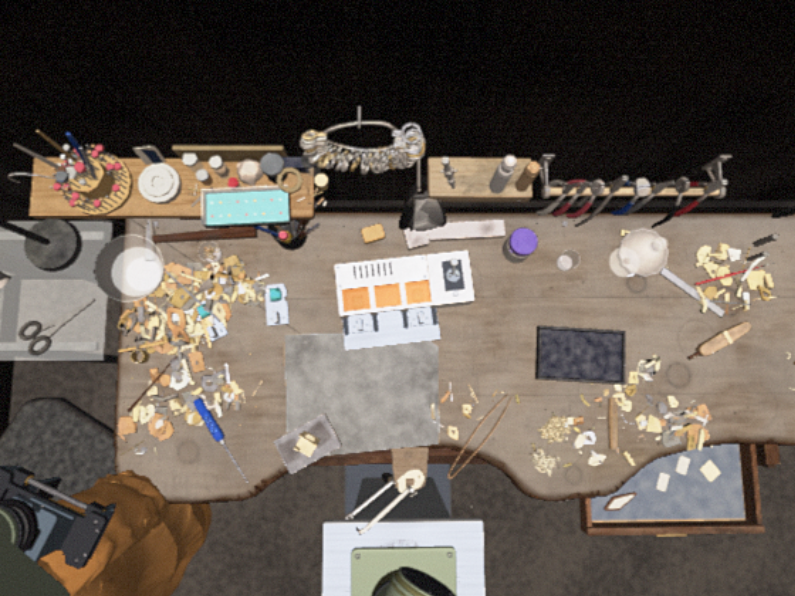

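View pics/side1.png

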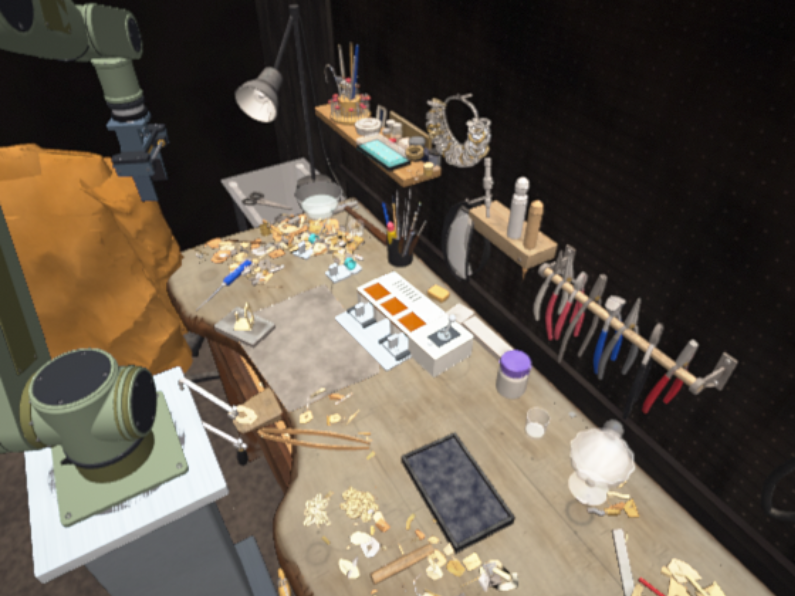

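The top view shows the unit at about (400,285), with plates in the left and right bays (fins at 360,322 and 420,318). There is a fresh plate at (277,303), probably others near (205,320), and the tray at (580,355). Next I zoom in and use the wrist camera.

Run:
```python
from h import *
z=np.load('top1.npz'); im,d,K,Rw,o=[z[k] for k in ['im','d','K','Rw','o']]
a=im[150:260,80:345]; w,_,Kw,Rww,ow=cap('wrist')
np.savez('w1.npz',im=w,d=_,K=Kw,Rw=Rww,o=ow)
A=cv2.resize(a,(800,332),interpolation=cv2.INTER_CUBIC); B=cv2.resize(w,(356,267)); 
save('zoom.png',A); save('w1.png',w,1.42)
hsv=cv2.cvtColor(im,cv2.COLOR_RGB2HSV)
def blobs(m,z,nm,mn=8):
    n,l,st,c=cv2.connectedComponentsWithStats(m.astype(np.uint8))
    for i in range(1,n):
        if st[i,4]>=mn: print(nm,c[i].round(1),st[i,4],ray(*c[i],z,K,Rw,o).round(3))
H,S,V=hsv[...,0],hsv[...,1],hsv[...,2]
blobs((H>80)&(H<95)&(S>90)&(V>90),0.03,'teal')
blobs((H>10)&(H<22)&(S>170)&(V>180),0.06,'amber',60)
blobs((H>120)&(H<150)&(S>80),0.08,'purple',30)
# tray
m=((V<75)).astype(np.uint8); m[:225]=0;m[275:]=0;m[:,:370]=0;m[:,450:]=0
cs,_=cv2.findContours(m,0,2); c=max(cs,key=cv2.contourArea); r=cv2.minAreaRect(c); print(r,ray(*r[0],0.02,K,Rw,o))
for p in cv2.boxPoints(r): print(ray(*p,0.022,K,Rw,o).round(3))
```

```text
teal [193.6 206.8] 51 [0.603 0.258 0.03 ]
teal [142.4 219.3] 30 [0.567 0.403 0.03 ]
purple [368.  169.9] 294 [ 0.7  -0.24  0.08]
((408.1360168457031, 249.23483276367188), (61.82135772705078, 36.01041793823242), 2.385944128036499) [ 0.47859734 -0.36298923  0.02      ]
[ 0.431 -0.268  0.022]
[ 0.535 -0.277  0.022]
[ 0.527 -0.458  0.022]
[ 0.423 -0.447  0.022]
```

View pics/zoom.png

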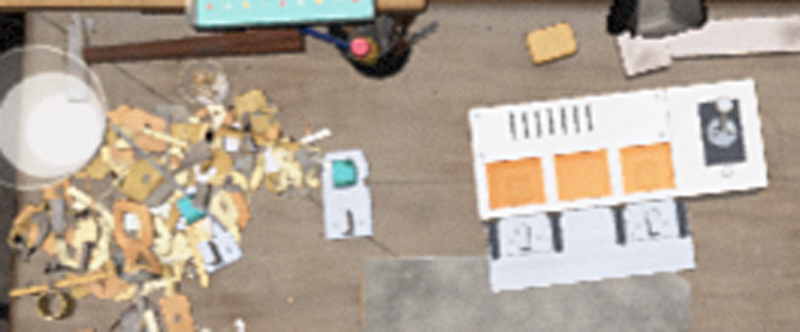

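View pics/w1.png

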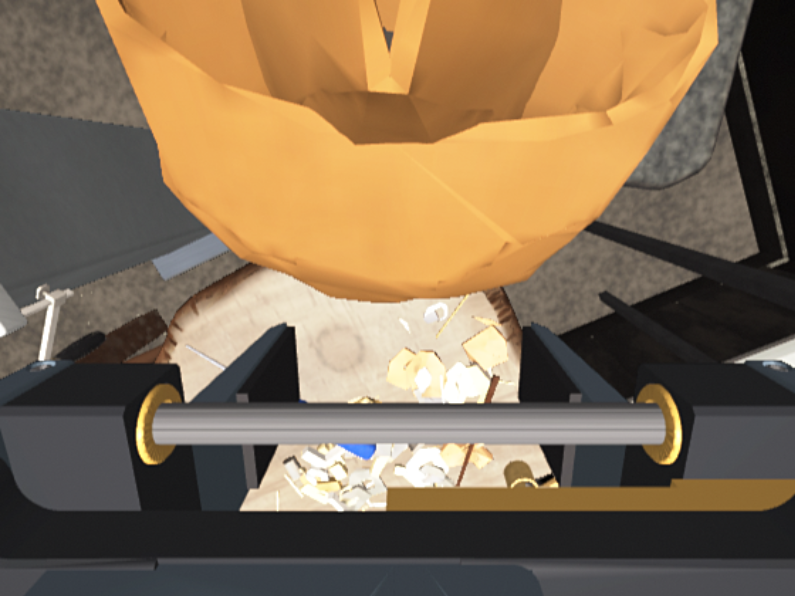

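The zoom shows two fresh plates: one upright at (345,195), and one in the clutter with its ring at (190,208) and fin at (217,250). Two cured plates are in the left and right bays, and the switch is at (722,120). The wrist camera looks back over the robot side and doesn't help from here. Next I get the unit's pose from the depth images.

Run:
```python
from h import *
for n in ['top','side']:
    z=np.load(n+'1.npz'); im,d,K,Rw,o=[z[k] for k in ['im','d','K','Rw','o']]
    P=cloud(d,K,Rw,o); Z=P[...,2]
    print(n,'bench z',np.nanmedian(Z[(P[...,0]>.55)&(P[...,0]<.6)&(P[...,1]>-.2)&(P[...,1]<-.18)]))
    reg=(P[...,0]>.53)&(P[...,0]<.8)&(P[...,1]>-.2)&(P[...,1]<.2)
    m=(reg&(Z>.052)&(Z<.068)).astype(np.uint8)
    cs,_=cv2.findContours(m,0,2); c=max(cs,key=cv2.contourArea)
    q=P[...,:2][(cv2.drawContours(m*0,[c],-1,1,-1)&m)>0].astype(np.float32)
    r=cv2.minAreaRect(q*1000); print('case',r,cv2.boxPoints(r).round(0).tolist(),len(q))
    m=reg&(Z>.075)&(Z<.13)&(P[...,1]<-.05); q=P[m]; print('knob',np.median(q,0),len(q), q[q[:,2].argsort()[-5:]].round(3).tolist())
    m=(P[...,0]>.38)&(P[...,0]<.58)&(P[...,1]>-.5)&(P[...,1]<-.25)&(Z>.0125)&(Z<.03)
    mm=m.astype(np.uint8); cs,_=cv2.findContours(mm,0,2); c=max(cs,key=cv2.contourArea)
    q=P[...,:2][(cv2.drawContours(mm*0,[c],-1,1,-1)&mm)>0].astype(np.float32); r=cv2.minAreaRect(q*1000); print('tray',r)
    # fresh plate 1
    m=(P[...,0]>.53)&(P[...,0]<.64)&(P[...,1]>.215)&(P[...,1]<.31)&(Z>.005)&(Z<.06)
    mm=m.astype(np.uint8); cs,_=cv2.findContours(mm,0,2); c=max(cs,key=cv2.contourArea)
    q=P[(cv2.drawContours(mm*0,[c],-1,1,-1)&mm)>0]
    print('fresh1',cv2.minAreaRect((q[:,:2]*1000).astype(np.float32)),len(q),'hi',P[m&(Z>.025)].mean(0))
    # fresh 2 high points
    m=(P[...,0]>.45)&(P[...,0]<.64)&(P[...,1]>.31)&(P[...,1]<.48)&(Z>.02)&(Z<.06)
    n_,l,st,c=cv2.connectedComponentsWithStats(m.astype(np.uint8))
    for i in range(1,n_):
        if st[i,4]>3: print('f2',P[l==i].mean(0).round(3),P[l==i][:,2].max().round(3),st[i,4])
```

```text
top bench z -0.002079180490136334
case ((621.6585693359375, -4.7422943115234375), (106.41561126708984, 270.8631896972656), 6.37382698059082) [[554.0, 124.0], [584.0, -145.0], [690.0, -133.0], [660.0, 136.0]] 3399
knob [ 0.65177209 -0.10014173  0.10087347] 33 [[0.651, -0.097, 0.104], [0.657, -0.1, 0.105], [0.648, -0.1, 0.105], [0.657, -0.095, 0.105], [0.654, -0.1, 0.106]]
tray ((478.0082702636719, -367.40960693359375), (181.03341674804688, 110.31593322753906), 86.15081787109375)
fresh1 ((591.6112060546875, 271.8811950683594), (95.84375, 76.0216064453125), 0.3367568552494049) 500 hi [0.58225073 0.25953643 0.0335216 ]
f2 [0.633 0.478 0.049] 0.059 4
f2 [0.633 0.463 0.022] 0.023 8
f2 [0.627 0.4   0.026] 0.033 66
f2 [0.575 0.402 0.026] 0.038 104
f2 [0.611 0.314 0.021] 0.022 6
f2 [0.595 0.466 0.023] 0.027 11
f2 [0.55  0.448 0.029] 0.039 156
f2 [0.573 0.382 0.021] 0.022 4
f2 [0.526 0.381 0.033] 0.041 40
f2 [0.503 0.388 0.023] 0.027 15
side bench z -0.00048825234849453336
case ((620.5950317382812, -5.3162841796875), (108.03836822509766, 273.4953918457031), 6.473691463470459) [[552.0, 124.0], [582.0, -147.0], [690.0, -135.0], [659.0, 137.0]] 2167
knob [ 0.78868091 -0.12117143  0.10150803] 565 [[0.788, -0.176, 0.13], [0.789, -0.084, 0.13], [0.789, -0.196, 0.13], [0.787, -0.077, 0.13], [0.788, -0.147, 0.13]]
tray ((476.7432556152344, -368.15185546875), (182.10427856445312, 111.21991729736328), 85.91627502441406)
fresh1 ((591.2221069335938, 271.62420654296875), (100.06906127929688, 75.61111450195312), 4.767064571380615) 296 hi [0.57645561 0.25626706 0.03322083]
f2 [0.632 0.476 0.051] 0.059 10
f2 [0.555 0.396 0.027] 0.041 117
f2 [0.543 0.449 0.027] 0.04 71
f2 [0.599 0.46  0.022] 0.022 5
f2 [0.626 0.395 0.025] 0.031 22
```

Request:
send_rows(
  commands=[
    {"translation": [-0.115,-0.067,0],"spin": -0.069,"jaw": -1},
    {"translation": [-0.23,-0.134,0],"spin": -0.138,"jaw": -1},
    {"translation": [-0.345,-0.2,0],"spin": -0.207,"jaw": -1},
    {"translation": [-0.46,-0.268,0],"spin": -0.276,"jaw": -1},
    {"translation": [-0.576,-0.335,0],"spin": -0.345,"jaw": -1},
  ],
)

```text
time: 0.65
tool_pos: [0.3553, 0.3579, 0.2921]
eef_rot: [[-0.993, -0.117, -0.0], [-0.117, 0.993, -0.0], [0.0, -0.0, -1.0]]
force: [0.6, 0.2, -0.2]
width: 0.0913
finger_force: 0.0
```

Request:
send_rows(
  commands=[
    {"translation": [-0.076,-0.139,0],"jaw": -1},
    {"translation": [-0.152,-0.278,0],"jaw": -1},
    {"translation": [-0.227,-0.418,0],"jaw": -1},
    {"translation": [-0.303,-0.557,0],"jaw": -1},
    {"translation": [-0.379,-0.696,0],"jaw": -1},
  ],
)

```text
invalid input
```

Request:
send_rows(
  commands=[
    {"translation": [-0.076,-0.139,0],"jaw": -1},
    {"translation": [-0.152,-0.278,0],"jaw": -1},
    {"translation": [-0.227,-0.418,0],"jaw": -1},
    {"translation": [-0.303,-0.557,0],"jaw": -1},
    {"translation": [-0.379,-0.696,0],"jaw": -1},
  ],
)

```text
invalid input
```

Run:
```python
from h import *
s=monitor.observe(); print(s['tool_pos'],s['joint_positions'])
im,d,K,Rw,o=cap('wrist'); np.savez('w2.npz',im=im,d=d,K=K,Rw=Rw,o=o); save('w2.png',im[::-1,::-1],1.42)
P=cloud(d,K,Rw,o); Z=P[...,2]
reg=(P[...,0]>.5)&(P[...,0]<.72)&(P[...,1]>-.2)&(P[...,1]<.2)
m=(reg&(Z>.054)&(Z<.066)).astype(np.uint8)
cs,_=cv2.findContours(m,0,2); c=max(cs,key=cv2.contourArea); r=cv2.minAreaRect((P[...,:2][m>0]*1000).astype(np.float32)); print(r,cv2.boxPoints(r).round(0).tolist())
for lo,hi in [(.075,.12),(.036,.042),(.030,.05)]:
    n,l,st,c=cv2.connectedComponentsWithStats((reg&(Z>lo)&(Z<hi)).astype(np.uint8))
    for i in range(1,n):
        if st[i,4]>15: q=P[l==i]; print(lo,st[i,4],np.median(q,0).round(4),q.min(0).round(3),q.max(0).round(3))
```

```text
[0.35532357 0.3578984  0.2920706 ] [ 4.39012573e+01  1.19542244e+01  9.85746930e+01 -2.13576917e-03
  6.94854602e+01 -5.28049598e+01]Traceback (most recent call last):
  File "<stdin>", line 7, in <module>
ValueError: max() iterable argument is empty
```

View pics/w2.png

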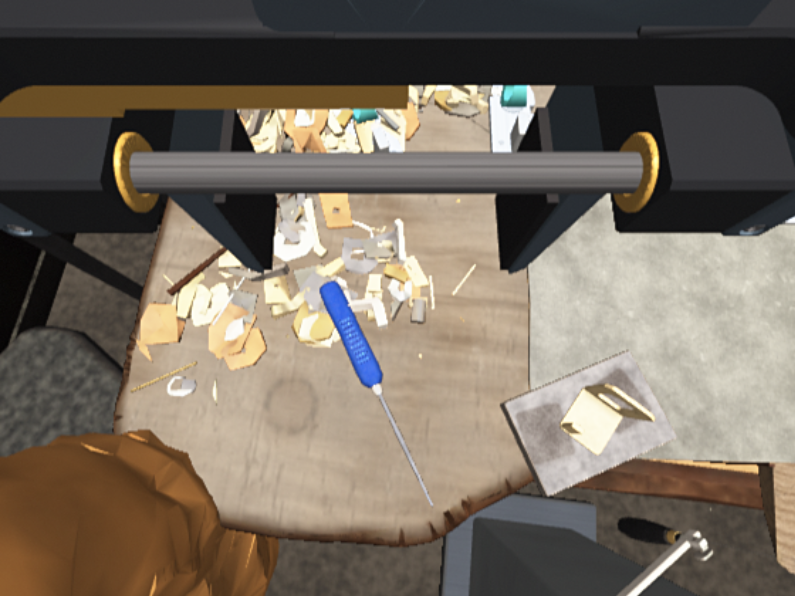

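The moves were refused, probably because the spin field was missing. The picture shows the bench from the first stop, with the fresh plates only just in view at the top, at (510,110) and (360,115).

Request:
send_rows(
  commands=[
    {"translation": [-0.076,-0.139,0],"spin": 0,"jaw": -1},
    {"translation": [-0.152,-0.278,0],"spin": 0,"jaw": -1},
    {"translation": [-0.227,-0.418,0],"spin": 0,"jaw": -1},
    {"translation": [-0.303,-0.557,0],"spin": 0,"jaw": -1},
    {"translation": [-0.379,-0.696,0],"spin": 0,"jaw": -1},
  ],
)

```text
time: 1.2
tool_pos: [0.4918, 0.163, 0.2922]
eef_rot: [[-0.994, -0.111, -0.0], [-0.111, 0.994, 0.0], [0.0, 0.0, -1.0]]
force: [0.2, 0.0, 0.5]
width: 0.0913
finger_force: 0.0
```

Request:
send_rows(
  commands=[
    {"translation": [-0.076,-0.139,0],"spin": 0,"jaw": -1},
    {"translation": [-0.152,-0.278,0],"spin": 0,"jaw": -1},
    {"translation": [-0.227,-0.418,0],"spin": 0,"jaw": -1},
    {"translation": [-0.303,-0.557,0],"spin": 0,"jaw": -1},
    {"translation": [-0.379,-0.696,0],"spin": 0,"jaw": -1},
  ],
)

```text
time: 1.7
tool_pos: [0.6283, -0.0318, 0.2919]
eef_rot: [[-0.994, -0.111, -0.0], [-0.111, 0.994, 0.0], [0.0, 0.0, -1.0]]
force: [0.6, 1.1, 0.3]
width: 0.0915
finger_force: 0.0
```

```bash
cat > unit.py <<'E'
from h import *
import sys
s=monitor.observe(); print(s['tool_pos'].round(4),s['joint_positions'].round(1))
im,d,K,Rw,o=cap('wrist'); np.savez(sys.argv[1]+'.npz',im=im,d=d,K=K,Rw=Rw,o=o); save(sys.argv[1]+'.png',im[::-1,::-1],1.42)
P=cloud(d,K,Rw,o); Z=P[...,2]
reg=(P[...,0]>.5)&(P[...,0]<.72)&(P[...,1]>-.2)&(P[...,1]<.2)
m=(reg&(Z>.054)&(Z<.066)).astype(np.uint8)
if m.any(): r=cv2.minAreaRect((P[...,:2][m>0]*1000).astype(np.float32)); print(r,cv2.boxPoints(r).round(0).tolist())
for lo,hi in [(.075,.12),(.030,.05)]:
    n,l,st,c=cv2.connectedComponentsWithStats((reg&(Z>lo)&(Z<hi)).astype(np.uint8))
    for i in range(1,n):
        if st[i,4]>15: q=P[l==i]; print(lo,st[i,4],np.median(q,0).round(4),q.min(0).round(3),q.max(0).round(3))
E
python3 unit.py w3
```

```text
[ 0.6283 -0.0318  0.2919] [  -3.9   23.3   82.1    0.    74.7 -100.3]
((622.1494750976562, -3.957672119140625), (105.51610565185547, 272.31317138671875), 6.115217208862305) [[555.0, 126.0], [584.0, -145.0], [689.0, -134.0], [660.0, 137.0]]
0.075 309 [ 0.6508 -0.0988  0.1024] [ 0.641 -0.107  0.075] [ 0.661 -0.092  0.108]
0.03 215 [ 0.5541 -0.0375  0.0459] [ 0.543 -0.043  0.043] [ 0.565 -0.032  0.048]
0.03 309 [0.5406 0.0831 0.0453] [0.53 0.08 0.03] [0.552 0.092 0.048]
0.03 38 [ 0.5826 -0.1211  0.0381] [ 0.58  -0.141  0.037] [ 0.585 -0.102  0.04 ]
0.03 39 [ 0.578  -0.0794  0.0381] [ 0.576 -0.1    0.034] [ 0.58  -0.061  0.049]
0.03 16 [ 0.5698 -0.0047  0.0376] [ 0.569 -0.012  0.031] [0.571 0.003 0.04 ]
0.03 17 [0.563  0.0562 0.0377] [0.562 0.05  0.031] [0.564 0.065 0.039]
0.03 16 [0.5563 0.1162 0.0376] [0.555 0.111 0.03 ] [0.557 0.124 0.039]
```

View pics/w3.png

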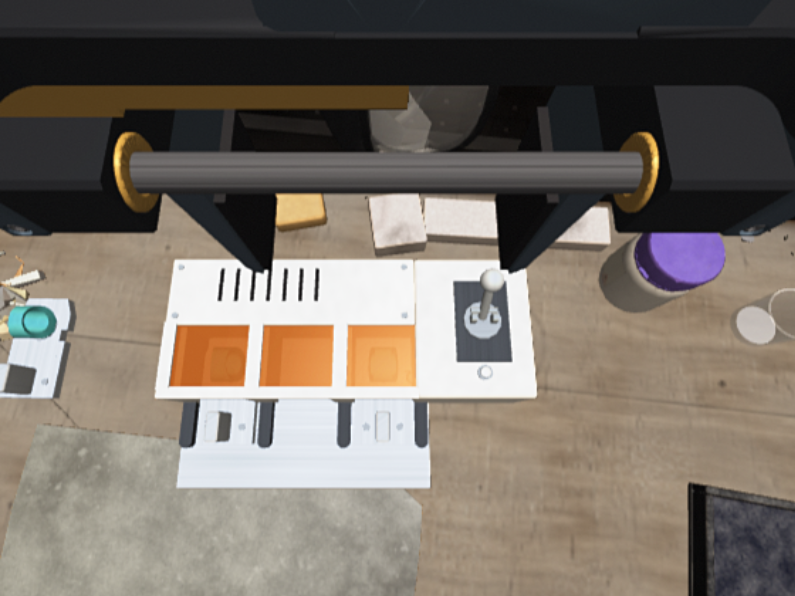

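The view is well aligned: the unit's front edge is level at row 397, the fins are at (217,427) and (382,427), and the knob is at (490,280). The unit origin comes out near (0.566, 0.025) with 6.3° yaw. I go for the knob.

Request:
send_rows(
  commands=[
    {"translation": [-0.031,-0.119,0],"spin": 0,"jaw": -1},
    {"translation": [-0.063,-0.238,0.05],"spin": 0,"jaw": -1},
    {"translation": [-0.063,-0.238,0.18],"spin": 0,"jaw": -1},
    {"translation": [-0.063,-0.238,0.31],"spin": 0,"jaw": -1},
    {"translation": [-0.063,-0.238,0.31],"spin": 0,"jaw": -1},
  ],
)

```text
time: 2.25
tool_pos: [0.6511, -0.0985, 0.193]
eef_rot: [[-0.994, -0.111, -0.013], [-0.111, 0.994, 0.002], [0.013, 0.004, -1.0]]
force: [-1.0, 0.1, 0.4]
width: 0.0907
finger_force: 0.0
```

```bash
python3 unit.py w4
```

```text
[ 0.6511 -0.0985  0.193 ] [  -9.6   30.    85.5    0.    65.3 -106. ]
((623.704345703125, -14.824127197265625), (104.6740951538086, 249.50559997558594), 6.332027912139893) [[558.0, 103.0], [585.0, -145.0], [689.0, -133.0], [662.0, 115.0]]
0.075 670 [ 0.6506 -0.1     0.1024] [ 0.641 -0.107  0.075] [ 0.662 -0.092  0.107]
0.075 167 [ 0.6497 -0.1441  0.1172] [ 0.638 -0.152  0.114] [ 0.672 -0.142  0.12 ]
0.075 155 [ 0.6399 -0.0523  0.1175] [ 0.627 -0.054  0.114] [ 0.661 -0.048  0.12 ]
0.03 582 [ 0.5542 -0.0396  0.0455] [ 0.543 -0.044  0.03 ] [ 0.565 -0.031  0.049]
0.03 759 [0.5415 0.0816 0.0425] [0.53  0.079 0.03 ] [0.552 0.091 0.048]
0.03 22 [ 0.5839 -0.133   0.0461] [ 0.583 -0.141  0.045] [ 0.585 -0.126  0.048]
0.03 87 [ 0.5794 -0.0928  0.0464] [ 0.576 -0.124  0.045] [ 0.583 -0.062  0.048]
0.03 30 [ 0.57   -0.0073  0.0469] [ 0.569 -0.012  0.032] [0.571 0.003 0.049]
0.03 36 [0.5634 0.0521 0.047 ] [0.562 0.049 0.03 ] [0.564 0.065 0.049]
```

View pics/w4.png

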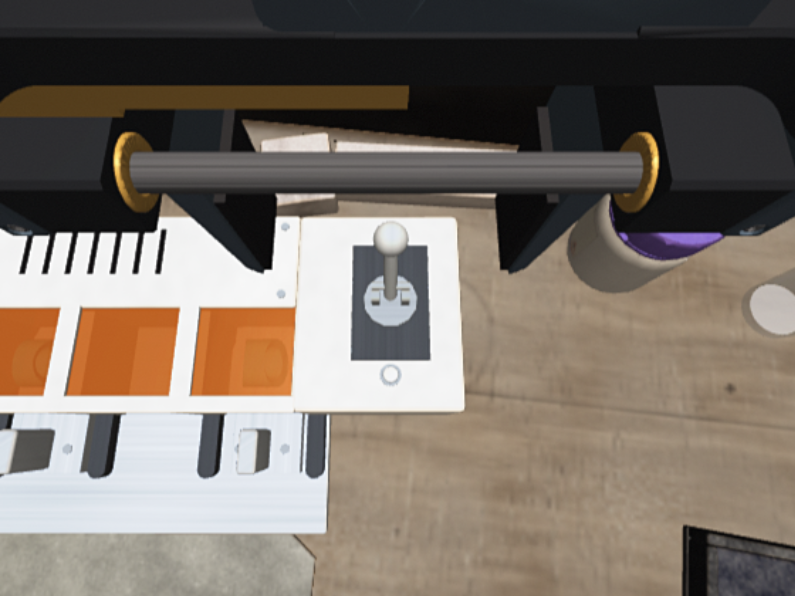

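The knob is centred between the fingers at (391,238). I go down and close.

Request:
send_rows(
  commands=[
    {"translation": [0,0,0.07],"spin": 0,"jaw": -1},
    {"translation": [0,0,0.137],"spin": 0,"jaw": -1},
    {"translation": [0,0,0.137],"spin": 0,"jaw": 0},
    {"translation": [0,0,0.137],"spin": 0,"jaw": 0.4},
    {"translation": [0,0,0.137],"spin": 0,"jaw": 1},
  ],
)

```text
time: 2.8
tool_pos: [0.6554, -0.099, 0.1606]
eef_rot: [[-0.994, -0.112, 0.004], [-0.112, 0.994, -0.001], [-0.004, -0.001, -1.0]]
force: [-0.1, 1.4, -0.4]
width: 0.0699
finger_force: 0.0
```

Request:
send_rows(
  commands=[
    {"translation": [0,0,0],"spin": 0,"jaw": 1},
    {"translation": [0,0,0],"spin": 0,"jaw": 1},
    {"translation": [0,0,0],"spin": 0,"jaw": 1},
    {"translation": [0,0,0],"spin": 0,"jaw": 1},
    {"translation": [0,0,0],"spin": 0,"jaw": 1},
  ],
)

```text
time: 3.3
tool_pos: [0.6543, -0.099, 0.1582]
eef_rot: [[-0.994, -0.112, 0.0], [-0.112, 0.994, 0.0], [-0.0, 0.0, -1.0]]
force: [-0.3, 0.3, 0.5]
width: 0.0301
finger_force: 0.0
```

Request:
send_rows(
  commands=[
    {"translation": [0,0,0],"spin": 0,"jaw": 1},
    {"translation": [0,0,0],"spin": 0,"jaw": 1},
    {"translation": [0,0,0],"spin": 0,"jaw": 1},
    {"translation": [0,0,0],"spin": 0,"jaw": 1},
    {"translation": [0,0,0],"spin": 0,"jaw": 1},
  ],
)

```text
time: 3.8
tool_pos: [0.6544, -0.0995, 0.1581]
eef_rot: [[-0.994, -0.112, 0.0], [-0.112, 0.994, -0.001], [-0.0, -0.001, -1.0]]
force: [-0.1, -3.7, -1.5]
width: 0.0137
finger_force: 30.0
```

Request:
send_rows(
  commands=[
    {"translation": [-0.004,0,-0.008],"spin": 0,"jaw": 1},
    {"translation": [-0.008,0,-0.017],"spin": 0,"jaw": 1},
    {"translation": [-0.011,0,-0.025],"spin": 0,"jaw": 1},
    {"translation": [-0.011,0,-0.025],"spin": 0,"jaw": 1},
    {"translation": [-0.011,0,-0.025],"spin": 0,"jaw": 1},
  ],
)

```text
time: 4.3
tool_pos: [0.6568, -0.099, 0.1648]
eef_rot: [[-0.994, -0.112, -0.003], [-0.112, 0.994, -0.0], [0.003, -0.0, -1.0]]
force: [-2.0, -5.2, -6.3]
width: 0.0134
finger_force: 30.0
```

Request:
send_rows(
  commands=[
    {"translation": [0.02,0,-0.008],"spin": 0,"jaw": 1},
    {"translation": [0.037,0,-0.013],"spin": 0,"jaw": 1},
    {"translation": [0.055,0,-0.016],"spin": 0,"jaw": 1},
    {"translation": [0.073,0,-0.017],"spin": 0,"jaw": 1},
    {"translation": [0.073,0,-0.017],"spin": 0,"jaw": 1},
  ],
)

```text
time: 4.8
tool_pos: [0.6356, -0.1013, 0.1713]
eef_rot: [[-0.994, -0.112, 0.002], [-0.112, 0.994, -0.0], [-0.002, -0.0, -1.0]]
force: [1.6, -5.8, -6.9]
width: 0.0139
finger_force: 30.0
```

Request:
send_rows(
  commands=[
    {"translation": [0.018,0,0.001],"spin": 0,"jaw": 1},
    {"translation": [0.036,0,0.004],"spin": 0,"jaw": 1},
    {"translation": [0.055,0,0.01],"spin": 0,"jaw": 1},
    {"translation": [0.074,0,0.017],"spin": 0,"jaw": 1},
    {"translation": [0.074,0,0.017],"spin": 0,"jaw": 1},
  ],
)

```text
time: 5.3
tool_pos: [0.6148, -0.1036, 0.1668]
eef_rot: [[-0.994, -0.111, 0.005], [-0.111, 0.994, -0.0], [-0.005, -0.001, -1.0]]
force: [3.5, -4.1, -5.3]
width: 0.0136
finger_force: 30.0
```

Request:
send_rows(
  commands=[
    {"translation": [-0.003,0,0.008],"spin": 0,"jaw": 1},
    {"translation": [-0.007,0,0.016],"spin": 0,"jaw": 1},
    {"translation": [-0.01,0,0.024],"spin": 0,"jaw": 1},
    {"translation": [-0.01,0,0.024],"spin": 0,"jaw": 1},
    {"translation": [-0.01,0,0.024],"spin": 0,"jaw": 1},
  ],
)

```text
time: 5.8
tool_pos: [0.6174, -0.1034, 0.1617]
eef_rot: [[-0.994, -0.112, 0.004], [-0.112, 0.994, -0.001], [-0.004, -0.001, -1.0]]
force: [-1.8, -4.7, 7.2]
width: 0.0139
finger_force: 30.0
```

Request:
send_rows(
  commands=[
    {"translation": [0,0,0],"spin": 0,"jaw": -1},
    {"translation": [0,0,0],"spin": 0,"jaw": -1},
    {"translation": [0,0,0],"spin": 0,"jaw": -1},
    {"translation": [0,0,0],"spin": 0,"jaw": -1},
    {"translation": [0,0,0],"spin": 0,"jaw": -1},
  ],
)

```text
time: 6.3
tool_pos: [0.6167, -0.1029, 0.1583]
eef_rot: [[-0.994, -0.112, -0.0], [-0.112, 0.994, 0.001], [0.0, 0.001, -1.0]]
force: [-0.6, 0.7, 0.2]
width: 0.0512
finger_force: 0.0
```

Request:
send_rows(
  commands=[
    {"translation": [0,0,0],"spin": 0,"jaw": -1},
    {"translation": [0,0,-0.1],"spin": 0,"jaw": -1},
    {"translation": [0,0,-0.25],"spin": 0,"jaw": -1},
    {"translation": [0,0,-0.4],"spin": 0,"jaw": -1},
    {"translation": [0,0,-0.4],"spin": 0,"jaw": -1},
  ],
)

```text
time: 6.8
tool_pos: [0.6194, -0.1037, 0.2857]
eef_rot: [[-0.994, -0.112, 0.014], [-0.112, 0.994, -0.002], [-0.013, -0.004, -1.0]]
force: [1.0, -0.3, 0.4]
width: 0.0897
finger_force: 0.0
```

```bash
python3 unit.py w5
```

```text
[ 0.6194 -0.1037  0.2857] [ -10.6   23.    83.4    0.    72.8 -107. ]
((622.16552734375, -3.9454803466796875), (105.24600219726562, 271.59112548828125), 6.171173572540283) [[555.0, 125.0], [584.0, -145.0], [689.0, -133.0], [660.0, 137.0]]
0.075 240 [ 0.6188 -0.1036  0.1045] [ 0.612 -0.111  0.098] [ 0.628 -0.096  0.108]
0.03 276 [ 0.5537 -0.039   0.0456] [ 0.543 -0.043  0.03 ] [ 0.565 -0.032  0.048]
0.03 378 [0.5407 0.0822 0.0448] [0.529 0.079 0.03 ] [0.552 0.091 0.049]
0.03 161 [ 0.5804 -0.1008  0.0414] [ 0.576 -0.143  0.031] [ 0.586 -0.06   0.05 ]
0.03 47 [ 0.5699 -0.0066  0.0411] [ 0.569 -0.012  0.031] [0.573 0.003 0.05 ]
0.03 56 [0.5632 0.0547 0.0405] [0.562 0.049 0.031] [0.566 0.065 0.05 ]
0.03 57 [0.5565 0.1147 0.0399] [0.555 0.11  0.03 ] [0.559 0.125 0.05 ]
```

View pics/w5.png

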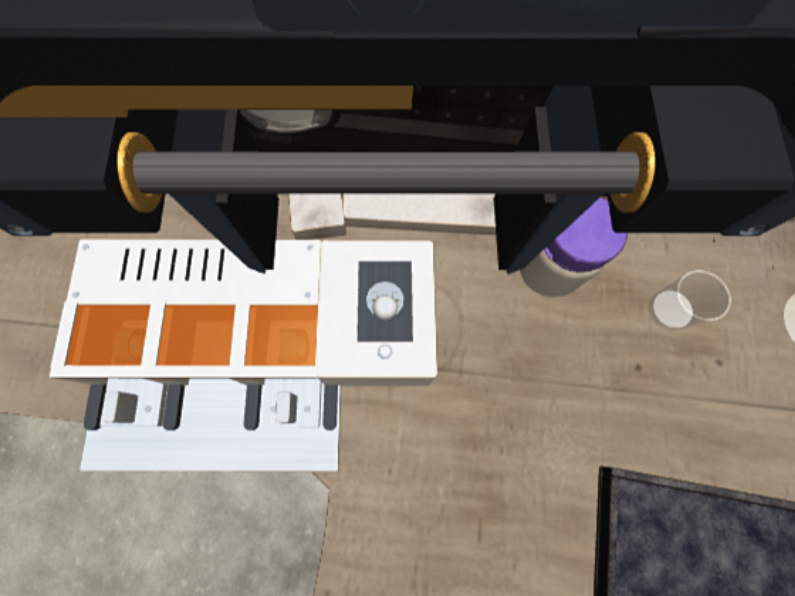

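The bat now leans to the front, with the ball over its base at (385,305). Its height matches the locked state. Next is the right cured plate, whose fin is at about (0.554,-0.0375).

Request:
send_rows(
  commands=[
    {"translation": [0.096,0.12,0],"spin": 0,"jaw": -0.3},
    {"translation": [0.193,0.241,0.05],"spin": 0,"jaw": 0.1},
    {"translation": [0.193,0.241,0.2],"spin": 0,"jaw": 0.1},
    {"translation": [0.193,0.241,0.35],"spin": 0,"jaw": 0.1},
    {"translation": [0.193,0.241,0.35],"spin": 0,"jaw": 0.1},
  ],
)

```text
time: 7.35
tool_pos: [0.5463, -0.0371, 0.1671]
eef_rot: [[-0.994, -0.112, -0.015], [-0.112, 0.994, 0.002], [0.015, 0.003, -1.0]]
force: [-0.0, -0.5, 0.0]
width: 0.0541
finger_force: 0.0
```

Request:
send_rows(
  commands=[
    {"translation": [0,0,0],"spin": 0,"jaw": 0.1},
    {"translation": [0,0,0],"spin": 0,"jaw": 0.1},
  ],
)

```text
time: 7.55
tool_pos: [0.5525, -0.0382, 0.1751]
eef_rot: [[-0.994, -0.112, 0.003], [-0.112, 0.994, -0.0], [-0.003, -0.001, -1.0]]
force: [-0.7, -0.2, -0.2]
width: 0.0418
finger_force: 0.0
```

```bash
python3 unit.py w6
```

```text
[ 0.5525 -0.0382  0.1751] [  -5.1   22.1  102.2    0.    55.5 -101.6]
((609.525146484375, 20.27307891845703), (86.8445053100586, 220.83543395996094), 6.21138334274292) [[554.0, 125.0], [578.0, -94.0], [665.0, -85.0], [641.0, 135.0]]
0.075 524 [ 0.5396 -0.0608  0.1094] [ 0.538 -0.07   0.096] [ 0.571 -0.057  0.12 ]
0.075 528 [ 0.5347 -0.0166  0.1093] [ 0.532 -0.019  0.096] [ 0.566 -0.009  0.12 ]
0.03 424 [ 0.5513 -0.0378  0.0456] [ 0.543 -0.043  0.03 ] [ 0.564 -0.032  0.048]
0.03 674 [0.539  0.0823 0.0447] [0.529 0.079 0.03 ] [0.551 0.091 0.048]
0.03 770 [ 0.5818 -0.1146  0.0403] [ 0.578 -0.143  0.03 ] [ 0.586 -0.085  0.05 ]
0.03 75 [ 0.5702 -0.0108  0.0391] [ 0.569 -0.012  0.03 ] [ 0.579 -0.008  0.05 ]
0.03 266 [0.563  0.0551 0.0396] [0.561 0.049 0.03 ] [0.572 0.065 0.05 ]
0.03 283 [0.5564 0.1142 0.0392] [0.555 0.11  0.03 ] [0.566 0.125 0.05 ]
0.03 81 [ 0.5762 -0.0602  0.0394] [ 0.575 -0.064  0.03 ] [ 0.583 -0.057  0.05 ]
```

Request:
send_rows(
  commands=[
    {"translation": [0,0,0.13],"spin": 0,"jaw": 0.1},
    {"translation": [0,0,0.251],"spin": 0,"jaw": 0.1},
    {"translation": [0,0,0.251],"spin": 0,"jaw": 0.1},
    {"translation": [0,0,0.251],"spin": 0,"jaw": 1},
    {"translation": [0,0,0.251],"spin": 0,"jaw": 1},
  ],
)

```text
time: 8.1
tool_pos: [0.5527, -0.0381, 0.1003]
eef_rot: [[-0.994, -0.112, 0.004], [-0.112, 0.994, -0.0], [-0.004, -0.001, -1.0]]
force: [-0.3, -0.1, -0.8]
width: 0.0277
finger_force: 0.0
```

Request:
send_rows(
  commands=[
    {"translation": [0,0,0],"spin": 0,"jaw": 1},
    {"translation": [0,0,0],"spin": 0,"jaw": 1},
    {"translation": [0,0,0],"spin": 0,"jaw": 1},
    {"translation": [0,0,0],"spin": 0,"jaw": 1},
    {"translation": [0,0,0],"spin": 0,"jaw": 1},
  ],
)

```text
time: 8.6
tool_pos: [0.5517, -0.0379, 0.0992]
eef_rot: [[-0.994, -0.112, 0.002], [-0.112, 0.994, -0.0], [-0.002, -0.0, -1.0]]
force: [-1.3, 0.2, 5.6]
width: 0.0099
finger_force: 30.0
```

Request:
send_rows(
  commands=[
    {"translation": [0.03,0,-0.002],"spin": 0,"jaw": 1},
    {"translation": [0.06,0,-0.003],"spin": 0,"jaw": 1},
    {"translation": [0.1,0,-0.004],"spin": 0,"jaw": 1},
    {"translation": [0.15,0,-0.004],"spin": 0,"jaw": 1},
    {"translation": [0.2,0,-0.004],"spin": 0,"jaw": 1},
  ],
)

```text
time: 9.1
tool_pos: [0.4906, -0.0447, 0.0993]
eef_rot: [[-0.994, -0.112, 0.0], [-0.112, 0.994, -0.0], [-0.0, -0.0, -1.0]]
force: [0.2, 0.0, 0.2]
width: 0.0094
finger_force: 30.0
```

Request:
send_rows(
  commands=[
    {"translation": [0.02,0,0],"spin": 0,"jaw": 1},
    {"translation": [0.02,0,0],"spin": 0,"jaw": 1},
  ],
)

```text
time: 9.3
tool_pos: [0.4841, -0.0454, 0.0994]
eef_rot: [[-0.994, -0.112, -0.002], [-0.112, 0.994, -0.0], [0.002, 0.0, -1.0]]
force: [-1.8, 0.2, 2.4]
width: 0.0095
finger_force: 30.0
```

```bash
python3 unit.py w7
```

```text
[ 0.4841 -0.0454  0.0994] [  -6.7   22.8  115.7   -0.    41.6 -103.1]
((500.4061584472656, -48.29348373413086), (0.0, 0.0), 0.0) [[500.0, -48.0], [500.0, -48.0], [500.0, -48.0], [500.0, -48.0]]
0.03 531 [ 0.5218 -0.0409  0.0386] [ 0.518 -0.047  0.03 ] [ 0.527 -0.035  0.045]
0.03 124 [0.5298 0.0821 0.0326] [0.529 0.079 0.03 ] [0.535 0.089 0.036]
```

View pics/w7.png

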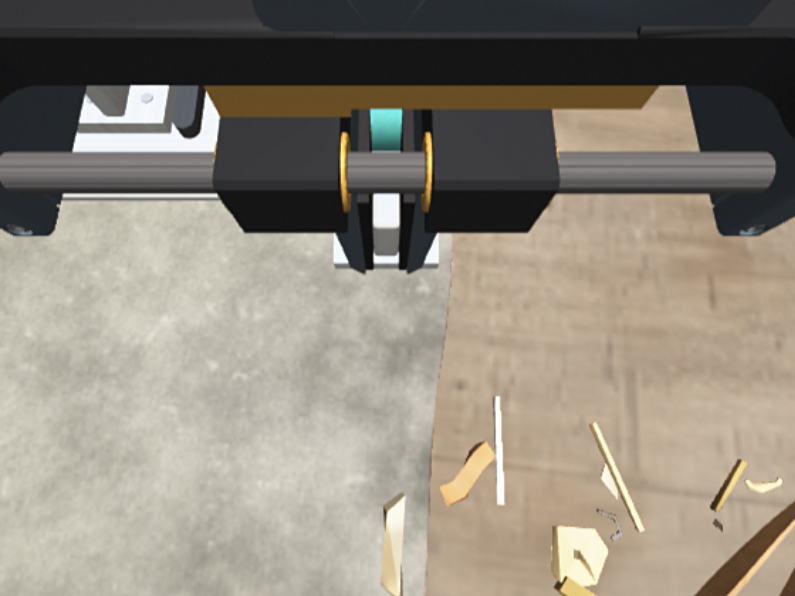

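The plate is held: its fin is between the pads at (386,225), clear of the bay. I carry it to the right slot of the tray.

Request:
send_rows(
  commands=[
    {"translation": [0,0,-0.14],"spin": 0,"jaw": 1},
    {"translation": [0,0,-0.27],"spin": 0,"jaw": 1},
    {"translation": [0.033,-0.146,-0.27],"spin": 0,"jaw": 1},
    {"translation": [0.067,-0.292,-0.27],"spin": 0,"jaw": 1},
    {"translation": [0.1,-0.438,-0.27],"spin": 0,"jaw": 1},
  ],
)

```text
time: 9.85
tool_pos: [0.4707, -0.1805, 0.1806]
eef_rot: [[-0.994, -0.113, 0.001], [-0.113, 0.994, -0.0], [-0.001, -0.0, -1.0]]
force: [1.3, 0.0, -0.8]
width: 0.0099
finger_force: 30.0
```

Request:
send_rows(
  commands=[
    {"translation": [0.034,-0.149,0],"spin": 0.03,"jaw": 1},
    {"translation": [0.068,-0.298,0],"spin": 0.06,"jaw": 1},
    {"translation": [0.103,-0.446,0],"spin": 0.09,"jaw": 1},
    {"translation": [0.137,-0.595,0],"spin": 0.116,"jaw": 1},
    {"translation": [0.171,-0.744,0],"spin": 0.116,"jaw": 1},
  ],
)

```text
time: 10.35
tool_pos: [0.4442, -0.4088, 0.1798]
eef_rot: [[-0.997, 0.071, -0.0], [0.071, 0.997, 0.0], [0.0, 0.0, -1.0]]
force: [1.0, -0.4, -0.2]
width: 0.0097
finger_force: 30.0
```

Request:
send_rows(
  commands=[
    {"translation": [0,0,0],"spin": 0,"jaw": 1},
    {"translation": [0,0,0],"spin": 0,"jaw": 1},
  ],
)

```text
time: 10.55
tool_pos: [0.4441, -0.4074, 0.1794]
eef_rot: [[-0.997, 0.072, -0.001], [0.072, 0.997, 0.001], [0.001, 0.001, -1.0]]
force: [-0.2, 0.7, -0.6]
width: 0.0102
finger_force: 30.0
```

```bash
cat > tray.py <<'E'
from h import *
s=monitor.observe(); print(s['tool_pos'].round(4),s['eef_rot'][:2,0].round(4),s['width'],s['finger_force'])
for n in ['top','side']:
    im,d,K,Rw,o=cap(n)
    P=cloud(d,K,Rw,o); Z=P[...,2]
    reg=(P[...,0]>.40)&(P[...,0]<.56)&(P[...,1]>-.5)&(P[...,1]<-.25)
    hsv=cv2.cvtColor(im,cv2.COLOR_RGB2HSV)
    m=(reg&(Z<.075)&(Z>.012)&(hsv[...,2]>140)&(hsv[...,1]<60)).astype(np.uint8)
    k,l,st,c=cv2.connectedComponentsWithStats(m)
    for i in range(1,k):
        if st[i,4]>30:
            q=P[l==i]; print(n,'white',st[i,4],cv2.minAreaRect((q[:,:2]*1000).astype(np.float32)),q[:,2].min().round(3),np.median(q[:,2]).round(3),q[:,2].max().round(3))
    T=reg&(hsv[...,0]>80)&(hsv[...,0]<95)&(hsv[...,1]>90)
    if T.any(): print('teal',np.nanmedian(P[T],0).round(3))
save('traytop_%d.png'%(s['time']*10),cap('top')[0][210:310,340:480],4)
E
python3 tray.py
```

```text
[ 0.4441 -0.4074  0.1794] [-0.9974  0.072 ] 0.010180040220525927 29.999878406524658
teal [ 0.495 -0.407  0.106]
```

Request:
send_rows(
  commands=[
    {"translation": [0,0,0.1],"spin": 0,"jaw": 1},
    {"translation": [0,0,0.18],"spin": 0,"jaw": 1},
    {"translation": [0,0,0.22],"spin": 0,"jaw": 1},
    {"translation": [0,0,0.236],"spin": 0,"jaw": 1},
    {"translation": [0,0,0.236],"spin": 0,"jaw": 1},
  ],
)

```text
time: 11.2
tool_pos: [0.4448, -0.4063, 0.1098]
eef_rot: [[-0.998, 0.069, 0.0], [0.069, 0.998, 0.0], [-0.0, 0.0, -1.0]]
force: [0.4, -0.3, -0.9]
width: 0.0099
finger_force: 30.0
```

Request:
send_rows(
  commands=[
    {"translation": [0,0,0],"spin": 0,"jaw": 0.6},
    {"translation": [0,0,0],"spin": 0,"jaw": 0.6},
    {"translation": [0,0,-0.05],"spin": 0,"jaw": 0.6},
    {"translation": [0,0,-0.15],"spin": 0,"jaw": 0.5},
    {"translation": [0,0,-0.3],"spin": 0,"jaw": 0.3},
  ],
)

```text
time: 11.7
tool_pos: [0.4436, -0.406, 0.199]
eef_rot: [[-0.998, 0.07, -0.003], [0.07, 0.998, 0.003], [0.003, 0.003, -1.0]]
force: [0.3, -0.7, -0.3]
width: 0.0281
finger_force: 0.0
```

```bash
python3 tray.py
```

```text
[ 0.4436 -0.406   0.199 ] [-0.9975  0.0702] 0.02806591004141243 0.0
top white 112 ((484.53253173828125, -396.20928955078125), (42.488677978515625, 91.99940490722656), 52.858402252197266) 0.013 0.022 0.052
teal [ 0.501 -0.403  0.05 ]
side white 539 ((478.4435119628906, -406.4912109375), (51.136531829833984, 91.60742950439453), 85.2396469116211) 0.015 0.025 0.058
teal [ 0.419 -0.488  0.21 ]
```

Request:
send_rows(
  commands=[
    {"translation": [-0.02,0.166,0],"spin": 0,"jaw": 0.1},
    {"translation": [-0.039,0.331,0],"spin": 0,"jaw": 0.1},
    {"translation": [-0.059,0.497,0],"spin": 0,"jaw": 0.1},
    {"translation": [-0.078,0.662,0],"spin": 0,"jaw": 0.1},
    {"translation": [-0.098,0.828,0],"spin": 0,"jaw": 0.1},
  ],
)

```text
time: 12.35
tool_pos: [0.4906, -0.1592, 0.1989]
eef_rot: [[-0.997, 0.071, -0.001], [0.071, 0.997, 0.0], [0.001, 0.0, -1.0]]
force: [1.0, -0.7, 1.4]
width: 0.041
finger_force: 0.0
```

Request:
send_rows(
  commands=[
    {"translation": [-0.02,0.166,0],"spin": -0.03,"jaw": 0.1},
    {"translation": [-0.039,0.331,0],"spin": -0.06,"jaw": 0.1},
    {"translation": [-0.059,0.497,0],"spin": -0.09,"jaw": 0.1},
    {"translation": [-0.078,0.662,0],"spin": -0.116,"jaw": 0.1},
    {"translation": [-0.098,0.828,0],"spin": -0.116,"jaw": 0.1},
  ],
)

```text
time: 12.85
tool_pos: [0.5374, 0.0864, 0.1989]
eef_rot: [[-0.994, -0.113, -0.001], [-0.113, 0.994, -0.0], [0.001, -0.0, -1.0]]
force: [0.8, 0.6, 0.6]
width: 0.041
finger_force: 0.0
```

Request:
send_rows(
  commands=[
    {"translation": [0,0,0.05],"spin": 0,"jaw": 0.1},
    {"translation": [0,0,0.08],"spin": 0,"jaw": 0.1},
    {"translation": [0,0,0.08],"spin": 0,"jaw": 0.1},
    {"translation": [0,0,0.08],"spin": 0,"jaw": 0.1},
  ],
)

```text
time: 13.25
tool_pos: [0.5375, 0.0834, 0.1752]
eef_rot: [[-0.994, -0.11, -0.001], [-0.11, 0.994, -0.0], [0.001, -0.0, -1.0]]
force: [0.8, 0.4, 0.3]
width: 0.0411
finger_force: 0.0
```

```bash
python3 unit.py w8; python3 -c "
from h import *
save('t8.png',cap('top')[0][140:300,80:480],2)"
```

```text
[0.5375 0.0834 0.1752] [  7.6  21.4 103.4  -0.   55.3 -88.7]
((610.38671875, 3.90435791015625), (85.91720581054688, 246.04275512695312), 6.589184284210205) [[554.0, 121.0], [582.0, -123.0], [667.0, -113.0], [639.0, 131.0]]
0.075 511 [0.5243 0.0611 0.1095] [0.522 0.051 0.096] [0.556 0.065 0.12 ]
0.075 512 [0.5195 0.1047 0.1095] [0.517 0.102 0.096] [0.551 0.112 0.12 ]
0.03 418 [0.5373 0.0855 0.0457] [0.529 0.08  0.03 ] [0.55  0.091 0.048]
0.03 1087 [ 0.5793 -0.0902  0.039 ] [ 0.575 -0.142  0.03 ] [ 0.585 -0.057  0.05 ]
0.03 244 [ 0.5696 -0.0029  0.0391] [ 0.568 -0.012  0.03 ] [0.577 0.004 0.049]
0.03 102 [0.5622 0.0625 0.0391] [0.561 0.058 0.031] [0.57  0.066 0.05 ]
0.03 53 [0.5568 0.1117 0.0377] [0.556 0.111 0.031] [0.565 0.114 0.048]
```

View pics/t8.png

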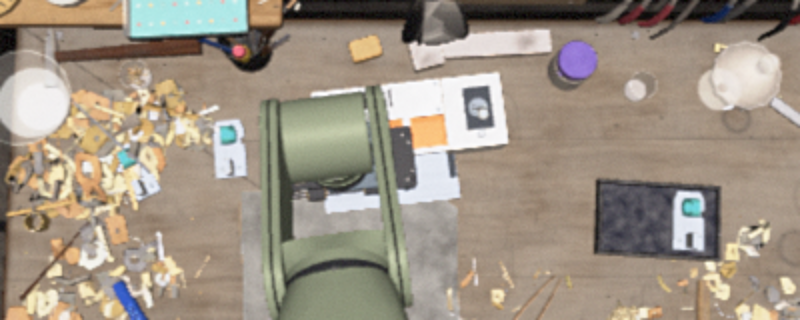

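The first plate lies inside the tray at (690,222), on its right half. I go down on the left fin.

Request:
send_rows(
  commands=[
    {"translation": [0,0.005,0.13],"spin": 0,"jaw": 0.1},
    {"translation": [0,0.005,0.251],"spin": 0,"jaw": 0.1},
    {"translation": [0,0.005,0.251],"spin": 0,"jaw": 0.1},
    {"translation": [0,0.005,0.251],"spin": 0,"jaw": 1},
    {"translation": [0,0.005,0.251],"spin": 0,"jaw": 1},
  ],
)

```text
time: 13.85
tool_pos: [0.539, 0.0857, 0.1022]
eef_rot: [[-0.994, -0.111, 0.004], [-0.111, 0.994, 0.001], [-0.004, 0.0, -1.0]]
force: [0.2, -0.0, 0.9]
width: 0.028
finger_force: 0.0
```

Request:
send_rows(
  commands=[
    {"translation": [0,0,0],"spin": 0,"jaw": 1},
    {"translation": [0,0,0],"spin": 0,"jaw": 1},
    {"translation": [0,0,0],"spin": 0,"jaw": 1},
    {"translation": [0,0,0],"spin": 0,"jaw": 1},
    {"translation": [0,0,0],"spin": 0,"jaw": 1},
  ],
)

```text
time: 14.35
tool_pos: [0.5383, 0.086, 0.1015]
eef_rot: [[-0.994, -0.112, 0.002], [-0.112, 0.994, 0.0], [-0.002, -0.0, -1.0]]
force: [-0.5, -0.4, 6.6]
width: 0.0098
finger_force: 30.0
```

Request:
send_rows(
  commands=[
    {"translation": [0.03,0,-0.002],"spin": 0,"jaw": 1},
    {"translation": [0.06,0,-0.003],"spin": 0,"jaw": 1},
    {"translation": [0.1,0,-0.004],"spin": 0,"jaw": 1},
    {"translation": [0.15,0,-0.004],"spin": 0,"jaw": 1},
    {"translation": [0.22,0,-0.004],"spin": 0,"jaw": 1},
  ],
)

```text
time: 14.85
tool_pos: [0.4717, 0.0786, 0.1015]
eef_rot: [[-0.994, -0.112, 0.001], [-0.112, 0.994, 0.0], [-0.001, 0.0, -1.0]]
force: [0.8, 0.3, 1.3]
width: 0.0098
finger_force: 30.0
```

Request:
send_rows(
  commands=[
    {"translation": [0,0,0],"spin": 0,"jaw": 1},
    {"translation": [0,0,-0.1],"spin": 0,"jaw": 1},
    {"translation": [0,0,-0.2],"spin": 0,"jaw": 1},
    {"translation": [0,0,-0.27],"spin": 0,"jaw": 1},
  ],
)

```text
time: 15.25
tool_pos: [0.4725, 0.0786, 0.184]
eef_rot: [[-0.994, -0.112, 0.001], [-0.112, 0.994, 0.0], [-0.001, 0.0, -1.0]]
force: [1.0, -0.4, -0.8]
width: 0.0095
finger_force: 30.0
```

Request:
send_rows(
  commands=[
    {"translation": [0.025,-0.149,0],"spin": 0,"jaw": 1},
    {"translation": [0.05,-0.298,0],"spin": 0,"jaw": 1},
    {"translation": [0.076,-0.447,0],"spin": 0,"jaw": 1},
    {"translation": [0.101,-0.596,0],"spin": 0,"jaw": 1},
  ],
)

```text
time: 15.65
tool_pos: [0.4616, -0.1041, 0.1824]
eef_rot: [[-0.994, -0.113, -0.0], [-0.113, 0.994, 0.0], [0.0, 0.0, -1.0]]
force: [-0.1, -0.0, -0.6]
width: 0.0101
finger_force: 30.0
```

Request:
send_rows(
  commands=[
    {"translation": [0.025,-0.146,0],"spin": 0.03,"jaw": 1},
    {"translation": [0.05,-0.291,0],"spin": 0.06,"jaw": 1},
    {"translation": [0.074,-0.437,0],"spin": 0.09,"jaw": 1},
    {"translation": [0.099,-0.582,0],"spin": 0.116,"jaw": 1},
    {"translation": [0.124,-0.728,0],"spin": 0.116,"jaw": 1},
  ],
)

```text
time: 16.15
tool_pos: [0.449, -0.3256, 0.1821]
eef_rot: [[-0.997, 0.071, -0.001], [0.071, 0.997, 0.001], [0.001, 0.001, -1.0]]
force: [0.6, 0.2, -0.1]
width: 0.0098
finger_force: 30.0
```

Request:
send_rows(
  commands=[
    {"translation": [0,0,0],"spin": 0,"jaw": 1},
    {"translation": [0,0,0],"spin": 0,"jaw": 1},
  ],
)

```text
time: 16.35
tool_pos: [0.4489, -0.3243, 0.1818]
eef_rot: [[-0.997, 0.072, -0.001], [0.072, 0.997, 0.001], [0.001, 0.001, -1.0]]
force: [-0.1, 0.2, -0.6]
width: 0.0094
finger_force: 30.0
```

```bash
python3 tray.py
```

```text
[ 0.4489 -0.3243  0.1818] [-0.9974  0.0722] 0.009356162224112423 29.99983102083206
top white 67 ((511.9874267578125, -405.22747802734375), (20.69584846496582, 45.02999496459961), 27.50347328186035) 0.013 0.023 0.042
teal [ 0.501 -0.324  0.105]
side white 634 ((478.31298828125, -406.1431884765625), (52.50189208984375, 91.23124694824219), 85.7957763671875) 0.014 0.025 0.059
teal [ 0.493 -0.414  0.045]
```

Request:
send_rows(
  commands=[
    {"translation": [0,0,0.1],"spin": 0,"jaw": 1},
    {"translation": [0,0,0.18],"spin": 0,"jaw": 1},
    {"translation": [0,0,0.22],"spin": 0,"jaw": 1},
    {"translation": [0,0,0.236],"spin": 0,"jaw": 1},
    {"translation": [0,0,0.236],"spin": 0,"jaw": 1},
  ],
)

```text
time: 17.0
tool_pos: [0.4498, -0.3232, 0.1119]
eef_rot: [[-0.998, 0.069, 0.0], [0.069, 0.998, 0.0], [-0.0, 0.0, -1.0]]
force: [-1.0, -0.1, -0.5]
width: 0.0099
finger_force: 30.0
```

Request:
send_rows(
  commands=[
    {"translation": [0,0,0],"spin": 0,"jaw": 0.6},
    {"translation": [0,0,0],"spin": 0,"jaw": 0.6},
    {"translation": [0,0,-0.05],"spin": 0,"jaw": 0.6},
    {"translation": [0,0,-0.18],"spin": 0,"jaw": 0.5},
    {"translation": [0,0,-0.34],"spin": 0,"jaw": 0.3},
  ],
)

```text
time: 17.5
tool_pos: [0.4487, -0.3233, 0.2138]
eef_rot: [[-0.998, 0.07, -0.003], [0.07, 0.998, 0.002], [0.003, 0.002, -1.0]]
force: [1.2, -0.8, -0.9]
width: 0.0285
finger_force: 0.0
```

Request:
send_rows(
  commands=[
    {"translation": [-0.02,0.136,-0.1],"spin": 0,"jaw": 0},
    {"translation": [-0.04,0.272,-0.2],"spin": 0,"jaw": 0},
    {"translation": [-0.06,0.408,-0.255],"spin": 0,"jaw": 0},
    {"translation": [-0.08,0.544,-0.255],"spin": 0,"jaw": 0},
    {"translation": [-0.098,0.68,-0.255],"spin": 0,"jaw": 0},
  ],
)

```text
time: 18.0
tool_pos: [0.4934, -0.1209, 0.2919]
eef_rot: [[-0.998, 0.07, 0.004], [0.07, 0.998, -0.001], [-0.004, -0.001, -1.0]]
force: [0.7, -0.8, -0.6]
width: 0.0458
finger_force: 0.0
```

Request:
send_rows(
  commands=[
    {"translation": [-0.02,0.136,0],"spin": 0,"jaw": 0},
    {"translation": [-0.04,0.272,0],"spin": 0,"jaw": 0},
    {"translation": [-0.06,0.408,0],"spin": 0,"jaw": 0},
    {"translation": [-0.08,0.544,0],"spin": 0,"jaw": 0},
    {"translation": [-0.098,0.68,0],"spin": 0,"jaw": 0},
  ],
)

```text
time: 18.5
tool_pos: [0.5368, 0.0808, 0.291]
eef_rot: [[-0.998, 0.07, 0.002], [0.07, 0.998, 0.0], [-0.002, 0.0, -1.0]]
force: [0.7, -0.1, -0.2]
width: 0.0462
finger_force: 0.0
```

Request:
send_rows(
  commands=[
    {"translation": [-0.02,0.136,0],"spin": 0,"jaw": -1},
    {"translation": [-0.04,0.272,0],"spin": 0,"jaw": -1},
    {"translation": [-0.06,0.408,0],"spin": 0,"jaw": -1},
    {"translation": [-0.08,0.544,0],"spin": 0,"jaw": -1},
    {"translation": [-0.098,0.68,0],"spin": 0,"jaw": -1},
  ],
)

```text
time: 19.0
tool_pos: [0.5804, 0.2823, 0.2909]
eef_rot: [[-0.998, 0.07, 0.001], [0.07, 0.998, 0.001], [-0.001, 0.001, -1.0]]
force: [0.8, -0.8, 1.1]
width: 0.0824
finger_force: 0.0
```

Request:
send_rows(
  commands=[
    {"translation": [0,0,0],"spin": 0,"jaw": -1},
    {"translation": [0,0,0],"spin": 0,"jaw": -1},
  ],
)

```text
time: 19.2
tool_pos: [0.5801, 0.2812, 0.2902]
eef_rot: [[-0.998, 0.068, 0.0], [0.068, 0.998, -0.0], [-0.0, -0.0, -1.0]]
force: [-1.0, 0.2, -0.0]
width: 0.0913
finger_force: 0.0
```

```bash
cat > fresh.py <<'E'
from h import *
import sys
s=monitor.observe(); print(s['tool_pos'].round(4),s['eef_rot'][:2,0].round(4),s['joint_positions'].round(0))
im,d,K,Rw,o=cap('wrist'); np.savez(sys.argv[1]+'.npz',im=im,d=d,K=K,Rw=Rw,o=o); save(sys.argv[1]+'.png',im[::-1,::-1],1.42)
P=cloud(d,K,Rw,o); Z=P[...,2]; hsv=cv2.cvtColor(im,cv2.COLOR_RGB2HSV)
m=((hsv[...,0]>80)&(hsv[...,0]<95)&(hsv[...,1]>80)&(Z<.08)).astype(np.uint8)
k,l,st,c=cv2.connectedComponentsWithStats(m)
for i in range(1,k):
    if st[i,4]<60: continue
    q=P[l==i]; t=np.nanmedian(q,0); print('ring',c[i].round(0),st[i,4],t.round(4),np.nanmax(q[:,2]).round(3))
    t2=np.median(q[q[:,2]>np.nanmax(q[:,2])-.006],0); near=np.hypot(P[...,0]-t2[0],P[...,1]-t2[1])
    f=(near<.075)&(Z>.027)&(Z<.045)&(m==0)&(hsv[...,1]<60)
    kk,ll,ss,cc=cv2.connectedComponentsWithStats(f.astype(np.uint8))
    for j in range(1,kk):
        if ss[j,4]>40:
            Q=P[ll==j]; T=Q[Q[:,2]>.034]; 
            if len(T)<20: continue
            r=cv2.minAreaRect((T[:,:2]*1000).astype(np.float32)); v=t2[:2]-np.array(r[0])/1000
            print('  fin',cc[j].round(0),ss[j,4],r,Q[:,2].max().round(3),'dir',np.degrees(np.arctan2(v[1],v[0])).round(1),np.hypot(*v).round(4))
    pl=(near<.08)&(Z>.003)&(Z<.013)&(hsv[...,1]<40)&(hsv[...,2]>130)
    kk,ll,ss,cc=cv2.connectedComponentsWithStats(pl.astype(np.uint8)); 
    if kk>1:
        j=1+ss[1:,4].argmax(); print('  plate',ss[j,4],cv2.minAreaRect((P[ll==j][:,:2]*1000).astype(np.float32)))
E
python3 fresh.py w9; python3 tray.py
```

```text
[0.5801 0.2812 0.2902] [-0.9977  0.0683] [ 25.  25.  80.  -0.  75. -61.]
ring [395. 169.] 304 [0.5663 0.4022 0.0341] 0.039
  fin [379. 134.] 240 ((528.1107177734375, 383.13885498046875), (22.032527923583984, 10.31955337524414), 25.942880630493164) 0.04 dir 27.0 0.0456
  plate 714 ((539.6756591796875, 379.13421630859375), (54.15525817871094, 36.26131057739258), 11.314146041870117)
ring [273. 207.] 380 [0.6021 0.2627 0.0304] 0.039
  fin [264. 170.] 197 ((557.6751098632812, 256.79730224609375), (22.000215530395508, 9.862330436706543), 5.529962062835693) 0.04 dir 5.5 0.0456
  plate 2062 ((596.6515502929688, 264.527587890625), (113.19435119628906, 57.98778533935547), 18.149614334106445)
[0.58   0.2802 0.2904] [-0.9976  0.0697] 0.09152992342158643 0.0
top white 384 ((482.0160217285156, -326.3915710449219), (46.808921813964844, 87.11790466308594), 86.6847915649414) 0.014 0.023 0.059
top white 364 ((477.12677001953125, -410.3087158203125), (47.69352340698242, 86.62615966796875), 85.24624633789062) 0.013 0.023 0.056
teal [ 0.497 -0.399  0.039]
side white 497 ((483.35980224609375, -322.661376953125), (53.532108306884766, 91.28875732421875), 85.54913330078125) 0.014 0.025 0.056
side white 613 ((478.39276123046875, -405.4414367675781), (51.98283767700195, 91.45663452148438), 86.65825653076172) 0.013 0.025 0.058
teal [ 0.495 -0.405  0.044]
```

View pics/w9.png

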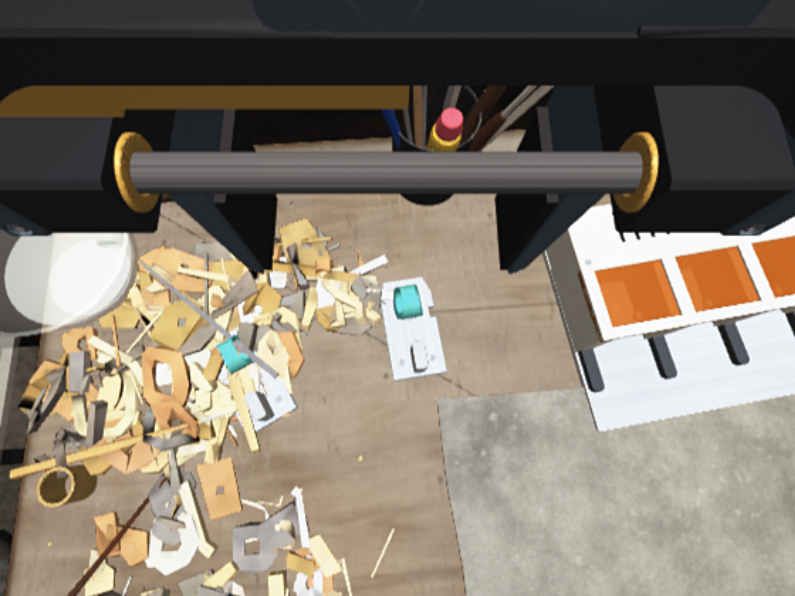

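Both tray plates look right. Fresh plate A lies at (412,330), fin (0.558,0.257), yaw 5.5°. Plate B lies in the scraps at (255,385), fin (0.528,0.383), yaw about 26.5°. There is no third fresh plate. I take A.

Request:
send_rows(
  commands=[
    {"translation": [0.04,-0.043,0],"spin": -0.05,"jaw": 0.1},
    {"translation": [0.079,-0.086,0.1],"spin": -0.105,"jaw": 0.1},
    {"translation": [0.079,-0.086,0.25],"spin": -0.105,"jaw": 0.1},
    {"translation": [0.079,-0.086,0.37],"spin": -0.105,"jaw": 0.1},
    {"translation": [0.079,-0.086,0.37],"spin": -0.105,"jaw": 0.1},
  ],
)

```text
time: 19.9
tool_pos: [0.5521, 0.2541, 0.1748]
eef_rot: [[-0.996, -0.093, -0.01], [-0.093, 0.996, -0.004], [0.01, -0.003, -1.0]]
force: [-0.8, -0.5, -0.2]
width: 0.0539
finger_force: 0.0
```

Request:
send_rows(
  commands=[
    {"translation": [0,0,0],"spin": 0,"jaw": 0.1},
    {"translation": [0,0,0],"spin": 0,"jaw": 0.1},
  ],
)

```text
time: 20.1
tool_pos: [0.5562, 0.2567, 0.1817]
eef_rot: [[-0.996, -0.094, 0.004], [-0.094, 0.996, 0.002], [-0.004, 0.001, -1.0]]
force: [0.4, 0.2, 0.5]
width: 0.0417
finger_force: 0.0
```

```bash
python3 fresh.py w10
```

```text
[0.5562 0.2567 0.1817] [-0.9956 -0.0941] [ 24.  26.  94.   0.  60. -72.]
ring [460. 243.] 682 [0.5647 0.402  0.0314] 0.038
  fin [451. 197.] 502 ((528.052490234375, 382.7795715332031), (22.16413116455078, 10.2194242477417), 25.992591857910156) 0.04 dir 27.4 0.0441
  plate 1236 ((536.8231811523438, 377.241455078125), (54.029258728027344, 36.41925048828125), 4.344152927398682)
ring [287. 265.] 731 [0.6003 0.2607 0.0289] 0.038
  fin [287. 218.] 376 ((557.3019409179688, 256.81463623046875), (21.98621368408203, 9.5324068069458), 5.490046501159668) 0.04 dir 5.5 0.044
  plate 3103 ((585.8294677734375, 264.4651794433594), (84.71632385253906, 54.45957946777344), 5.896214008331299)
```

Request:
send_rows(
  commands=[
    {"translation": [0,0,0.15],"spin": 0,"jaw": 0.1},
    {"translation": [0,0,0.28],"spin": 0,"jaw": 0.1},
    {"translation": [0,0,0.288],"spin": 0,"jaw": 0.1},
    {"translation": [0,0,0.288],"spin": 0,"jaw": 1},
    {"translation": [0,0,0.288],"spin": 0,"jaw": 1},
  ],
)

```text
time: 20.65
tool_pos: [0.5564, 0.2573, 0.0955]
eef_rot: [[-0.995, -0.095, 0.005], [-0.095, 0.996, 0.002], [-0.005, 0.002, -1.0]]
force: [-0.1, -0.3, 0.0]
width: 0.0279
finger_force: 0.0
```

Request:
send_rows(
  commands=[
    {"translation": [0,0,0],"spin": 0,"jaw": 1},
    {"translation": [0,0,0],"spin": 0,"jaw": 1},
    {"translation": [0,0,0],"spin": 0,"jaw": 1},
    {"translation": [0,0,0],"spin": 0,"jaw": 1},
    {"translation": [0,0,0],"spin": 0,"jaw": 1},
  ],
)

```text
time: 21.15
tool_pos: [0.5555, 0.2568, 0.0944]
eef_rot: [[-0.996, -0.095, 0.003], [-0.095, 0.996, 0.001], [-0.003, 0.001, -1.0]]
force: [-0.8, -0.9, 5.8]
width: 0.0098
finger_force: 30.0
```

Request:
send_rows(
  commands=[
    {"translation": [0,0,-0.1],"spin": 0,"jaw": 1},
    {"translation": [0,0,-0.2],"spin": 0,"jaw": 1},
    {"translation": [0,0,-0.3],"spin": 0,"jaw": 1},
    {"translation": [0,0,-0.3],"spin": 0,"jaw": 1},
  ],
)

```text
time: 21.55
tool_pos: [0.5568, 0.2574, 0.1874]
eef_rot: [[-0.995, -0.095, 0.008], [-0.095, 0.995, 0.004], [-0.009, 0.003, -1.0]]
force: [0.3, 0.7, -0.7]
width: 0.0094
finger_force: 30.0
```

Request:
send_rows(
  commands=[
    {"translation": [0.09,-0.12,0],"spin": 0,"jaw": 1},
    {"translation": [0.17,-0.23,0],"spin": 0,"jaw": 1},
    {"translation": [0.24,-0.35,0],"spin": 0,"jaw": 1},
    {"translation": [0.3,-0.46,0],"spin": -0.01,"jaw": 1},
    {"translation": [0.358,-0.568,0],"spin": -0.01,"jaw": 1},
  ],
)

```text
time: 22.05
tool_pos: [0.4625, 0.0754, 0.182]
eef_rot: [[-0.994, -0.111, -0.001], [-0.111, 0.994, -0.0], [0.001, -0.0, -1.0]]
force: [0.4, 0.2, -0.6]
width: 0.0097
finger_force: 30.0
```

Request:
send_rows(
  commands=[
    {"translation": [0,0,0.08],"spin": 0,"jaw": 1},
    {"translation": [0,0,0.16],"spin": 0,"jaw": 1},
    {"translation": [0,0,0.2],"spin": 0,"jaw": 1},
    {"translation": [0,0,0.2],"spin": 0,"jaw": 1},
  ],
)

```text
time: 22.45
tool_pos: [0.4623, 0.0763, 0.1207]
eef_rot: [[-0.994, -0.11, -0.005], [-0.11, 0.994, -0.001], [0.005, -0.0, -1.0]]
force: [0.2, -0.6, -1.4]
width: 0.0097
finger_force: 30.0
```

```bash
python3 unit.py w11
```

```text
[0.4623 0.0763 0.1207] [  8.   19.8 116.6   0.   44.  -88.4]
((503.3619384765625, 80.80979919433594), (12.295845985412598, 6.502767086029053), 88.90487670898438) [[500.0, 75.0], [506.0, 75.0], [507.0, 87.0], [500.0, 87.0]]
```

Request:
send_rows(
  commands=[
    {"translation": [0,0.002,0.04],"spin": 0,"jaw": 1},
    {"translation": [0,0.002,0.07],"spin": 0,"jaw": 1},
    {"translation": [-0.04,0.002,0.07],"spin": 0,"jaw": 1},
    {"translation": [-0.09,0.002,0.07],"spin": 0,"jaw": 1},
    {"translation": [-0.133,0.002,0.07],"spin": 0,"jaw": 1},
  ],
)

```text
time: 23.0
tool_pos: [0.5043, 0.0819, 0.1022]
eef_rot: [[-0.994, -0.111, -0.0], [-0.111, 0.994, 0.0], [0.0, 0.0, -1.0]]
force: [-4.4, -0.7, 7.6]
width: 0.0097
finger_force: 30.0
```

Request:
send_rows(
  commands=[
    {"translation": [0,0,0],"spin": 0,"jaw": 1},
  ],
)

```text
time: 23.1
tool_pos: [0.5061, 0.082, 0.1024]
eef_rot: [[-0.994, -0.11, 0.004], [-0.11, 0.994, 0.001], [-0.004, 0.0, -1.0]]
force: [2.2, 0.3, 2.4]
width: 0.0096
finger_force: 30.0
```

Request:
send_rows(
  commands=[
    {"translation": [-0.03,0,-0.002],"spin": 0,"jaw": 1},
    {"translation": [-0.06,0,-0.002],"spin": 0,"jaw": 1},
    {"translation": [-0.09,0,-0.002],"spin": 0,"jaw": 1},
    {"translation": [-0.116,0,-0.002],"spin": 0,"jaw": 1},
    {"translation": [-0.116,0,-0.002],"spin": 0,"jaw": 1},
  ],
)

```text
time: 23.6
tool_pos: [0.539, 0.0857, 0.1022]
eef_rot: [[-0.994, -0.111, 0.001], [-0.111, 0.994, 0.0], [-0.001, 0.0, -1.0]]
force: [0.3, 1.4, -0.6]
width: 0.0098
finger_force: 30.0
```

Request:
send_rows(
  commands=[
    {"translation": [0,0,0],"spin": 0,"jaw": 1},
    {"translation": [0,0,0],"spin": 0,"jaw": 1},
  ],
)

```text
time: 23.8
tool_pos: [0.5382, 0.0854, 0.1022]
eef_rot: [[-0.994, -0.11, 0.0], [-0.11, 0.994, -0.0], [-0.0, -0.0, -1.0]]
force: [-0.3, 0.8, -0.2]
width: 0.0097
finger_force: 30.0
```

Request:
send_rows(
  commands=[
    {"translation": [-0.004,0,0],"spin": 0,"jaw": 1},
    {"translation": [-0.006,0,0],"spin": 0,"jaw": 1},
    {"translation": [-0.006,0,0],"spin": 0,"jaw": 1},
  ],
)

```text
time: 24.1
tool_pos: [0.5395, 0.0857, 0.1022]
eef_rot: [[-0.994, -0.11, -0.001], [-0.11, 0.994, 0.0], [0.001, 0.0, -1.0]]
force: [-0.3, -0.2, -0.6]
width: 0.0095
finger_force: 30.0
```

Request:
send_rows(
  commands=[
    {"translation": [-0.004,0,0],"spin": 0,"jaw": 1},
    {"translation": [-0.004,0,0],"spin": 0,"jaw": 1},
    {"translation": [-0.004,0,0],"spin": 0,"jaw": 1},
  ],
)

```text
time: 24.4
tool_pos: [0.5398, 0.0858, 0.102]
eef_rot: [[-0.994, -0.11, -0.004], [-0.11, 0.994, -0.0], [0.004, 0.0, -1.0]]
force: [-4.8, -0.4, 1.7]
width: 0.0096
finger_force: 30.0
```

Request:
send_rows(
  commands=[
    {"translation": [0.003,0,0],"spin": 0,"jaw": 0.6},
    {"translation": [0.003,0,0],"spin": 0,"jaw": 0.6},
    {"translation": [0.003,0,0],"spin": 0,"jaw": 0.6},
    {"translation": [0.003,0,-0.1],"spin": 0,"jaw": 0.6},
    {"translation": [0.003,0,-0.26],"spin": 0,"jaw": 0.1},
  ],
)

```text
time: 24.9
tool_pos: [0.5391, 0.0856, 0.1787]
eef_rot: [[-0.994, -0.11, -0.006], [-0.11, 0.994, -0.001], [0.006, -0.0, -1.0]]
force: [1.2, -0.2, 0.2]
width: 0.0234
finger_force: 0.0
```

Request:
send_rows(
  commands=[
    {"translation": [0,0,0],"spin": 0,"jaw": 0.1},
    {"translation": [0,0,0],"spin": 0,"jaw": 0.1},
    {"translation": [0,0,0],"spin": 0,"jaw": 0.1},
  ],
)

```text
time: 25.2
tool_pos: [0.5398, 0.0857, 0.1795]
eef_rot: [[-0.994, -0.11, -0.001], [-0.11, 0.994, -0.0], [0.001, 0.0, -1.0]]
force: [0.2, 0.1, 0.5]
width: 0.0409
finger_force: 0.0
```

```bash
python3 unit.py w12
python3 - <<'E'
from h import *
for f in ['w8','w12']:
    z=np.load(f+'.npz'); P=cloud(z['d'],z['K'],z['Rw'],z['o']); hsv=cv2.cvtColor(z['im'],cv2.COLOR_RGB2HSV)
    m=(abs(P[...,0]-.54)<.03)&(abs(P[...,1]-.0855)<.02)&(abs(P[...,2]-.046)<.004)
    print(f,m.sum(),cv2.minAreaRect((P[m][:,:2]*1000).astype(np.float32)),P[m][:,2].mean())
E
```

```text
[0.5398 0.0857 0.1795] [  7.8  21.4 102.7   0.   56.  -88.5]
((613.8276977539062, 5.8384552001953125), (92.21175384521484, 249.4561004638672), 6.379753589630127) [[554.0, 125.0], [582.0, -123.0], [674.0, -113.0], [646.0, 135.0]]
0.075 401 [0.5266 0.0637 0.1114] [0.524 0.054 0.1  ] [0.558 0.067 0.12 ]
0.075 402 [0.5218 0.1069 0.1113] [0.519 0.104 0.101] [0.554 0.114 0.12 ]
0.03 411 [0.5383 0.0861 0.0457] [0.529 0.081 0.03 ] [0.551 0.092 0.048]
0.03 1074 [ 0.5796 -0.094   0.0395] [ 0.575 -0.141  0.03 ] [ 0.585 -0.057  0.05 ]
0.03 252 [ 0.5696 -0.0024  0.0394] [ 0.568 -0.012  0.03 ] [0.577 0.005 0.05 ]
0.03 79 [0.5622 0.0634 0.0392] [0.561 0.059 0.03 ] [0.57  0.066 0.05 ]
0.03 81 [0.5565 0.1127 0.0391] [0.556 0.111 0.03 ] [0.565 0.117 0.05 ]
w8 358 ((539.5994262695312, 85.76043701171875), (21.084299087524414, 9.025816917419434), 6.1431803703308105) 0.045749945184390975
w12 358 ((540.4513549804688, 86.35665130615234), (21.664634704589844, 9.179725646972656), 6.553545951843262) 0.04577295442708334
```

Plate A is home in the left bay; its fin pose is within 1 mm of the earlier seated plate. Next is plate B.

Request:
send_rows(
  commands=[
    {"translation": [0,0.05,-0.12],"spin": 0,"jaw": 0.1},
    {"translation": [-0.02,0.16,-0.23],"spin": 0,"jaw": 0.1},
    {"translation": [-0.03,0.32,-0.23],"spin": 0,"jaw": 0.1},
    {"translation": [-0.04,0.48,-0.23],"spin": 0,"jaw": 0.1},
    {"translation": [-0.05,0.64,-0.23],"spin": 0,"jaw": 0.1},
  ],
)

```text
time: 25.75
tool_pos: [0.5335, 0.2797, 0.2481]
eef_rot: [[-0.994, -0.11, -0.002], [-0.11, 0.994, -0.001], [0.002, -0.001, -1.0]]
force: [0.5, -0.6, -0.8]
width: 0.041
finger_force: 0.0
```

Request:
send_rows(
  commands=[
    {"translation": [-0.005,0.12,0],"spin": -0.06,"jaw": 0.1},
    {"translation": [-0.01,0.24,0],"spin": -0.12,"jaw": 0.1},
    {"translation": [-0.014,0.346,0],"spin": -0.18,"jaw": 0.1},
    {"translation": [-0.014,0.346,0],"spin": -0.22,"jaw": 0.1},
    {"translation": [-0.014,0.346,0],"spin": -0.22,"jaw": 0.1},
  ],
)

```text
time: 26.25
tool_pos: [0.5261, 0.3826, 0.2472]
eef_rot: [[-0.897, -0.442, -0.003], [-0.442, 0.897, -0.002], [0.003, -0.001, -1.0]]
force: [0.8, 0.3, -0.7]
width: 0.0408
finger_force: 0.0
```

Request:
send_rows(
  commands=[
    {"translation": [0,0,0.1],"spin": 0,"jaw": 0.1},
    {"translation": [0,0,0.19],"spin": 0,"jaw": 0.1},
    {"translation": [0,0,0.19],"spin": 0,"jaw": 0.1},
    {"translation": [0,0,0.19],"spin": 0,"jaw": 0.1},
  ],
)

```text
time: 26.65
tool_pos: [0.5268, 0.3812, 0.192]
eef_rot: [[-0.898, -0.439, -0.001], [-0.439, 0.898, -0.001], [0.001, -0.0, -1.0]]
force: [0.2, 0.1, 0.3]
width: 0.041
finger_force: 0.0
```

```bash
python3 fresh.py w13
```

```text
[0.5268 0.3812 0.192 ] [-0.8985 -0.439 ] [ 35.  29.  87.  -0.  64. -81.]
ring [291. 262.] 569 [0.5652 0.4033 0.032 ] 0.039
  fin [289. 216.] 345 ((527.6648559570312, 383.1910400390625), (22.011112213134766, 9.849883079528809), 26.28302001953125) 0.04 dir 27.2 0.0449
  plate 1249 ((542.8779907226562, 378.2663269042969), (56.210968017578125, 39.69330596923828), 15.521392822265625)
```

View pics/w13.png

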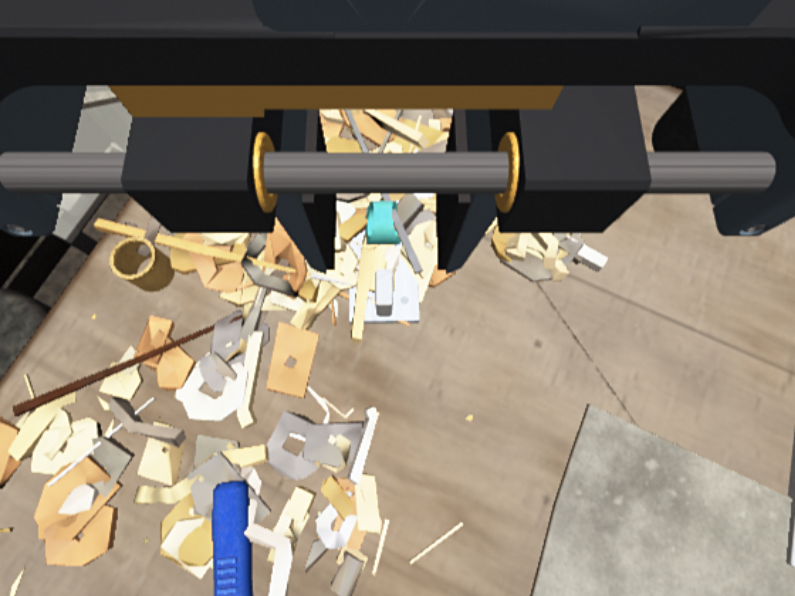

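The fin at (385,290) is centred between the fingers. A scrap strip lies beside it at (362,310), so I check how high the scraps stand under the fingers.

Run:
```python
from h import *
z=np.load('w13.npz'); z9=np.load('w9.npz')
for q in (z9,z):
    P=cloud(q['d'],q['K'],q['Rw'],q['o']).reshape(-1,3); P=P[np.isfinite(P[:,0])]
    a=np.radians(26.3); R=np.array([[np.cos(a),np.sin(a)],[-np.sin(a),np.cos(a)]])
    L=(P[:,:2]-[.5277,.3831])@R.T*1000
    for y0,y1 in [(-40,-30),(-30,-20),(-20,-10),(10,20),(20,30),(30,40)]:
        m=(abs(L[:,0]+2)<18)&(L[:,1]>y0)&(L[:,1]<y1)&(P[:,2]<.06); zz=P[m,2]
        print(y0,m.sum(),np.percentile(zz,[50,90,99]).round(4) if m.any() else '')
```

```text
-40 278 [-0.0003  0.0078  0.011 ]
-30 313 [0.001  0.0093 0.0224]
-20 287 [0.008  0.0091 0.022 ]
10 317 [0.0194 0.0234 0.0252]
20 227 [0.0024 0.0128 0.0192]
30 322 [0.007  0.0137 0.0198]
-40 436 [-0.0002  0.0083  0.0116]
-30 435 [0.0007 0.0096 0.0225]
-20 447 [0.0079 0.0091 0.0235]
10 440 [0.0195 0.0234 0.0248]
20 437 [0.0014 0.0122 0.0189]
30 476 [0.0068 0.0136 0.0194]
```

Request:
send_rows(
  commands=[
    {"translation": [0,0.004,0.12],"spin": 0,"jaw": 0.1},
    {"translation": [0,0.004,0.24],"spin": 0,"jaw": 0.1},
    {"translation": [0,0.004,0.28],"spin": 0,"jaw": 0.1},
    {"translation": [0,0.004,0.29],"spin": 0,"jaw": 0.1},
    {"translation": [0,0.004,0.29],"spin": 0,"jaw": 0.1},
  ],
)

```text
time: 27.2
tool_pos: [0.5271, 0.3835, 0.1068]
eef_rot: [[-0.898, -0.44, 0.002], [-0.44, 0.898, 0.002], [-0.003, 0.0, -1.0]]
force: [-0.0, 0.8, 1.2]
width: 0.0412
finger_force: 0.0
```

Request:
send_rows(
  commands=[
    {"translation": [0,0,0.01],"spin": 0,"jaw": 0.1},
    {"translation": [0,0,0.02],"spin": 0,"jaw": 0.1},
    {"translation": [0,0,0.02],"spin": 0,"jaw": 0.1},
  ],
)

```text
time: 27.5
tool_pos: [0.5263, 0.383, 0.0999]
eef_rot: [[-0.898, -0.44, 0.001], [-0.44, 0.898, 0.0], [-0.001, 0.0, -1.0]]
force: [0.6, -0.6, -1.0]
width: 0.0411
finger_force: 0.0
```

Request:
send_rows(
  commands=[
    {"translation": [0,-0.003,0.02],"spin": 0,"jaw": 0.1},
    {"translation": [0,-0.003,0.02],"spin": 0,"jaw": 0.6},
    {"translation": [0,-0.003,0.02],"spin": 0,"jaw": 1},
    {"translation": [0,-0.003,0.02],"spin": 0,"jaw": 1},
    {"translation": [0,-0.003,0.02],"spin": 0,"jaw": 1},
  ],
)

```text
time: 28.0
tool_pos: [0.5267, 0.3822, 0.0935]
eef_rot: [[-0.898, -0.44, 0.0], [-0.44, 0.898, 0.0], [-0.0, 0.0, -1.0]]
force: [-0.8, -0.4, -0.7]
width: 0.0121
finger_force: 0.0
```

Request:
send_rows(
  commands=[
    {"translation": [0,0,0],"spin": 0,"jaw": 1},
    {"translation": [0,0,0],"spin": 0,"jaw": 1},
    {"translation": [0,0,0],"spin": 0,"jaw": 1},
    {"translation": [0,0,0],"spin": 0,"jaw": 1},
  ],
)

```text
time: 28.4
tool_pos: [0.5266, 0.3822, 0.0935]
eef_rot: [[-0.898, -0.441, 0.0], [-0.441, 0.898, 0.0], [-0.0, 0.0, -1.0]]
force: [0.4, 0.1, -0.1]
width: 0.01
finger_force: 30.0
```

Request:
send_rows(
  commands=[
    {"translation": [0,0,-0.1],"spin": 0,"jaw": 1},
    {"translation": [0,0,-0.2],"spin": 0,"jaw": 1},
    {"translation": [0,0,-0.3],"spin": 0,"jaw": 1},
    {"translation": [0,0,-0.3],"spin": 0,"jaw": 1},
  ],
)

```text
time: 28.8
tool_pos: [0.5283, 0.3834, 0.1881]
eef_rot: [[-0.898, -0.441, 0.008], [-0.441, 0.898, 0.005], [-0.009, 0.001, -1.0]]
force: [0.7, 0.4, 0.6]
width: 0.0096
finger_force: 30.0
```

Request:
send_rows(
  commands=[
    {"translation": [0.088,-0.127,0],"spin": 0,"jaw": 1},
    {"translation": [0.177,-0.254,0],"spin": 0,"jaw": 1},
    {"translation": [0.265,-0.381,0],"spin": 0,"jaw": 1},
    {"translation": [0.354,-0.508,0],"spin": 0,"jaw": 1},
  ],
)

```text
time: 29.2
tool_pos: [0.4972, 0.1968, 0.1823]
eef_rot: [[-0.897, -0.441, -0.002], [-0.441, 0.897, -0.001], [0.002, 0.0, -1.0]]
force: [1.9, 0.2, -0.8]
width: 0.0099
finger_force: 30.0
```

Request:
send_rows(
  commands=[
    {"translation": [0.088,-0.127,0],"spin": 0.06,"jaw": 1},
    {"translation": [0.177,-0.254,0],"spin": 0.12,"jaw": 1},
    {"translation": [0.265,-0.381,0],"spin": 0.18,"jaw": 1},
    {"translation": [0.354,-0.508,0],"spin": 0.22,"jaw": 1},
    {"translation": [0.354,-0.508,0],"spin": 0.22,"jaw": 1},
  ],
)

```text
time: 29.7
tool_pos: [0.4683, 0.0108, 0.1825]
eef_rot: [[-0.995, -0.104, -0.003], [-0.104, 0.995, -0.001], [0.003, -0.001, -1.0]]
force: [0.1, 0.9, -0.6]
width: 0.0098
finger_force: 30.0
```

Request:
send_rows(
  commands=[
    {"translation": [0,0,0.08],"spin": 0,"jaw": 1},
    {"translation": [0,0,0.16],"spin": 0,"jaw": 1},
    {"translation": [0,0,0.2],"spin": 0,"jaw": 1},
    {"translation": [0,0,0.2],"spin": 0,"jaw": 1},
    {"translation": [0,0,0.2],"spin": 0,"jaw": 1},
  ],
)

```text
time: 30.2
tool_pos: [0.4701, 0.0154, 0.1231]
eef_rot: [[-0.994, -0.111, -0.001], [-0.111, 0.994, 0.0], [0.001, 0.0, -1.0]]
force: [0.5, 0.4, -1.1]
width: 0.0098
finger_force: 30.0
```

Request:
send_rows(
  commands=[
    {"translation": [0,0,0.04],"spin": 0,"jaw": 1},
    {"translation": [0,0,0.067],"spin": 0,"jaw": 1},
    {"translation": [-0.04,0,0.067],"spin": 0,"jaw": 1},
    {"translation": [-0.09,0,0.067],"spin": 0,"jaw": 1},
    {"translation": [-0.133,0,0.067],"spin": 0,"jaw": 1},
  ],
)

```text
time: 30.7
tool_pos: [0.5118, 0.0196, 0.104]
eef_rot: [[-0.994, -0.111, 0.002], [-0.111, 0.994, 0.0], [-0.002, -0.0, -1.0]]
force: [-0.3, 0.3, -0.2]
width: 0.0098
finger_force: 30.0
```

Request:
send_rows(
  commands=[
    {"translation": [0,0,0],"spin": 0,"jaw": 1},
  ],
)

```text
time: 30.8
tool_pos: [0.5127, 0.0196, 0.1039]
eef_rot: [[-0.994, -0.111, 0.004], [-0.111, 0.994, 0.0], [-0.004, -0.0, -1.0]]
force: [0.1, -0.4, -0.9]
width: 0.0099
finger_force: 30.0
```

Request:
send_rows(
  commands=[
    {"translation": [-0.03,0,0],"spin": 0,"jaw": 1},
    {"translation": [-0.06,0,0],"spin": 0,"jaw": 1},
    {"translation": [-0.09,0,0],"spin": 0,"jaw": 1},
    {"translation": [-0.122,0,0],"spin": 0,"jaw": 1},
    {"translation": [-0.122,0,0],"spin": 0,"jaw": 1},
  ],
)

```text
time: 31.3
tool_pos: [0.5466, 0.0236, 0.103]
eef_rot: [[-0.994, -0.11, -0.001], [-0.11, 0.994, 0.0], [0.001, 0.0, -1.0]]
force: [-2.4, 0.2, -1.2]
width: 0.0095
finger_force: 30.0
```

Request:
send_rows(
  commands=[
    {"translation": [0,0,0],"spin": 0,"jaw": 1},
    {"translation": [0,0,0],"spin": 0,"jaw": 1},
  ],
)

```text
time: 31.5
tool_pos: [0.5462, 0.0232, 0.1033]
eef_rot: [[-0.994, -0.11, 0.0], [-0.11, 0.994, -0.0], [-0.0, -0.0, -1.0]]
force: [-1.4, -0.2, -0.9]
width: 0.0096
finger_force: 30.0
```

Request:
send_rows(
  commands=[
    {"translation": [-0.004,0,0],"spin": 0,"jaw": 1},
    {"translation": [-0.006,0,0],"spin": 0,"jaw": 1},
    {"translation": [-0.006,0,0],"spin": 0,"jaw": 1},
  ],
)

```text
time: 31.8
tool_pos: [0.547, 0.0236, 0.103]
eef_rot: [[-0.994, -0.11, -0.002], [-0.11, 0.994, 0.0], [0.002, 0.0, -1.0]]
force: [-3.4, 1.1, 0.4]
width: 0.0097
finger_force: 30.0
```

Request:
send_rows(
  commands=[
    {"translation": [0,0,0],"spin": 0,"jaw": 1},
    {"translation": [0,0,0],"spin": 0,"jaw": 1},
  ],
)

```text
time: 32.0
tool_pos: [0.547, 0.0236, 0.103]
eef_rot: [[-0.994, -0.11, -0.002], [-0.11, 0.994, 0.0], [0.002, 0.0, -1.0]]
force: [-6.2, -0.3, 0.4]
width: 0.0096
finger_force: 30.0
```

Request:
send_rows(
  commands=[
    {"translation": [0.004,0,0],"spin": 0,"jaw": 1},
    {"translation": [0.004,0,0],"spin": 0,"jaw": 0.6},
    {"translation": [0.004,0,0],"spin": 0,"jaw": 0.6},
    {"translation": [0.004,0,0],"spin": 0,"jaw": 0.6},
    {"translation": [0.004,0,0],"spin": 0,"jaw": 0.6},
  ],
)

```text
time: 32.5
tool_pos: [0.5477, 0.0235, 0.1036]
eef_rot: [[-0.994, -0.11, 0.002], [-0.11, 0.994, 0.0], [-0.002, -0.0, -1.0]]
force: [-0.4, 0.3, 0.1]
width: 0.0182
finger_force: 0.0
```

Request:
send_rows(
  commands=[
    {"translation": [0,0,-0.1],"spin": 0,"jaw": 0.6},
    {"translation": [0,0,-0.26],"spin": 0,"jaw": 0.3},
    {"translation": [0,0,-0.42],"spin": 0,"jaw": 0},
    {"translation": [-0.15,0,-0.55],"spin": 0,"jaw": 0},
    {"translation": [-0.25,-0.1,-0.6],"spin": 0,"jaw": 0},
  ],
)

```text
time: 33.0
tool_pos: [0.6243, 0.0053, 0.287]
eef_rot: [[-0.993, -0.114, 0.007], [-0.114, 0.994, 0.002], [-0.008, 0.001, -1.0]]
force: [1.8, 0.7, -0.5]
width: 0.045
finger_force: 0.0
```

Request:
send_rows(
  commands=[
    {"translation": [0,0,0],"spin": 0,"jaw": 0},
    {"translation": [0,0,0],"spin": 0,"jaw": 0},
  ],
)

```text
time: 33.2
tool_pos: [0.6234, 0.0026, 0.2822]
eef_rot: [[-0.994, -0.109, 0.001], [-0.109, 0.994, 0.0], [-0.001, 0.0, -1.0]]
force: [0.2, 0.1, -0.2]
width: 0.0456
finger_force: 0.0
```

```bash
python3 unit.py w14;  python3 - <<'E'
from h import *
z=np.load('w14.npz'); P=cloud(z['d'],z['K'],z['Rw'],z['o'])
for c in [(.541,.0855),(.5475,.024)]:
    m=(abs(P[...,0]-c[0])<.03)&(abs(P[...,1]-c[1])<.02)&(abs(P[...,2]-.046)<.004)&(P[...,0]<c[0]+.016)
    print(m.sum(),cv2.minAreaRect((P[m][:,:2]*1000).astype(np.float32)))
E
python3 tray.py
```

```text
[0.6234 0.0026 0.2822] [ -0.8  23.   83.9   0.   73.1 -97.1]
((622.2157592773438, -3.701934814453125), (105.31046295166016, 271.081787109375), 6.179464817047119) [[555.0, 125.0], [584.0, -144.0], [689.0, -133.0], [660.0, 137.0]]
0.075 294 [ 0.6193 -0.1008  0.1041] [ 0.612 -0.11   0.075] [ 0.632 -0.095  0.108]
0.03 245 [0.5478 0.0234 0.0458] [0.537 0.018 0.03 ] [0.559 0.029 0.048]
0.03 301 [0.5412 0.084  0.0453] [0.53 0.08 0.03] [0.552 0.092 0.049]
0.03 96 [ 0.5797 -0.0954  0.0433] [ 0.576 -0.141  0.03 ] [ 0.585 -0.059  0.045]
0.03 30 [ 0.5696 -0.0046  0.0386] [ 0.569 -0.012  0.031] [0.57  0.003 0.047]
0.03 33 [0.5629 0.0568 0.043 ] [0.562 0.049 0.031] [0.565 0.065 0.048]
0.03 35 [0.5563 0.1163 0.0367] [0.555 0.111 0.031] [0.558 0.124 0.049]
234 ((541.12060546875, 86.20967102050781), (21.329620361328125, 10.433538436889648), 6.239698886871338)
226 ((547.9163818359375, 24.10115623474121), (21.353477478027344, 9.995522499084473), 5.724064826965332)
[0.6223 0.003  0.2815] [-0.9939 -0.1099] 0.04532533246381537 0.0
top white 374 ((481.50433349609375, -326.111328125), (47.23762512207031, 85.62556457519531), 87.10755920410156) 0.013 0.023 0.057
top white 364 ((476.69805908203125, -409.836181640625), (47.684852600097656, 86.71944427490234), 83.80327606201172) 0.012 0.023 0.057
teal [ 0.497 -0.4    0.039]
side white 498 ((483.771728515625, -322.8941650390625), (53.18975830078125, 91.7007064819336), 85.12194061279297) 0.013 0.026 0.057
side white 611 ((478.29052734375, -405.7481689453125), (51.1252326965332, 91.2531509399414), 86.09866333007812) 0.014 0.025 0.057
teal [ 0.496 -0.405  0.044]
```

View pics/w14.png

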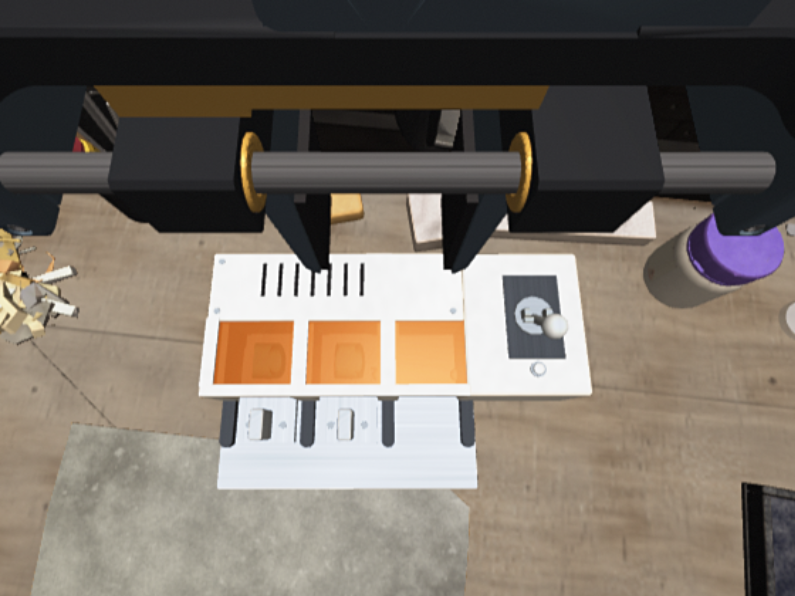

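Both fresh plates sit with their fins level at row 424, and the tray is unchanged. Now I switch the lamp back on.

Request:
send_rows(
  commands=[
    {"translation": [0.02,-0.12,0],"spin": 0,"jaw": 0.1},
    {"translation": [0.04,-0.24,0],"spin": 0,"jaw": 0.1},
    {"translation": [0.053,-0.351,0],"spin": 0,"jaw": 0.1},
    {"translation": [0.053,-0.351,0.15],"spin": 0,"jaw": 0.1},
    {"translation": [0.053,-0.351,0.27],"spin": 0,"jaw": 0.1},
  ],
)

```text
time: 33.9
tool_pos: [0.6178, -0.1041, 0.2002]
eef_rot: [[-0.994, -0.109, 0.001], [-0.109, 0.994, 0.0], [-0.001, 0.0, -1.0]]
force: [-0.2, -1.0, -0.7]
width: 0.0414
finger_force: 0.0
```

Request:
send_rows(
  commands=[
    {"translation": [0,0,0],"spin": 0,"jaw": 0.1},
    {"translation": [0,0,0],"spin": 0,"jaw": 0.1},
    {"translation": [0,0,0],"spin": 0,"jaw": 0.1},
  ],
)

```text
time: 34.2
tool_pos: [0.6197, -0.1031, 0.2035]
eef_rot: [[-0.994, -0.111, 0.004], [-0.111, 0.994, -0.001], [-0.004, -0.001, -1.0]]
force: [-0.8, 0.6, -0.7]
width: 0.0407
finger_force: 0.0
```

```bash
python3 unit.py w15 | head -4
```

```text
[ 0.6197 -0.1031  0.2035] [ -10.5   26.6   89.9    0.    63.3 -106.9]
((618.0995483398438, -11.509658813476562), (95.61343383789062, 257.0979919433594), 6.397733211517334) [[556.0, 111.0], [585.0, -145.0], [680.0, -134.0], [651.0, 122.0]]
0.075 452 [ 0.618  -0.1036  0.1045] [ 0.612 -0.111  0.097] [ 0.627 -0.096  0.108]
0.03 614 [0.5476 0.0205 0.0451] [0.537 0.017 0.03 ] [0.559 0.029 0.048]
```

Request:
send_rows(
  commands=[
    {"translation": [0,0,0.07],"spin": 0,"jaw": 0.1},
    {"translation": [0,0,0.145],"spin": 0,"jaw": 0.1},
    {"translation": [0,0,0.147],"spin": 0,"jaw": 0.1},
    {"translation": [0,0,0.147],"spin": 0,"jaw": 1},
    {"translation": [0,0,0.147],"spin": 0,"jaw": 1},
  ],
)

```text
time: 34.75
tool_pos: [0.6197, -0.1034, 0.1592]
eef_rot: [[-0.994, -0.111, 0.004], [-0.111, 0.994, -0.001], [-0.003, -0.001, -1.0]]
force: [-0.1, 0.2, -1.4]
width: 0.0279
finger_force: 0.0
```

Request:
send_rows(
  commands=[
    {"translation": [0,0,0],"spin": 0,"jaw": 1},
    {"translation": [0,0,0],"spin": 0,"jaw": 1},
    {"translation": [0,0,0],"spin": 0,"jaw": 1},
    {"translation": [0,0,0],"spin": 0,"jaw": 1},
    {"translation": [0,0,0],"spin": 0,"jaw": 1},
  ],
)

```text
time: 35.25
tool_pos: [0.6188, -0.1036, 0.1582]
eef_rot: [[-0.994, -0.11, 0.001], [-0.11, 0.994, -0.001], [-0.001, -0.001, -1.0]]
force: [-2.6, -0.0, 5.7]
width: 0.0136
finger_force: 30.0
```

Request:
send_rows(
  commands=[
    {"translation": [0.004,0,-0.008],"spin": 0,"jaw": 1},
    {"translation": [0.008,0,-0.017],"spin": 0,"jaw": 1},
    {"translation": [0.011,0,-0.025],"spin": 0,"jaw": 1},
    {"translation": [0.011,0,-0.025],"spin": 0,"jaw": 1},
    {"translation": [0.011,0,-0.025],"spin": 0,"jaw": 1},
  ],
)

```text
time: 35.75
tool_pos: [0.6155, -0.1039, 0.1642]
eef_rot: [[-0.994, -0.11, 0.0], [-0.11, 0.994, -0.0], [-0.0, -0.0, -1.0]]
force: [3.9, -2.4, -5.6]
width: 0.014
finger_force: 30.0
```

Request:
send_rows(
  commands=[
    {"translation": [-0.02,0,-0.008],"spin": 0,"jaw": 1},
    {"translation": [-0.037,0,-0.013],"spin": 0,"jaw": 1},
    {"translation": [-0.055,0,-0.016],"spin": 0,"jaw": 1},
    {"translation": [-0.073,0,-0.017],"spin": 0,"jaw": 1},
    {"translation": [-0.073,0,-0.017],"spin": 0,"jaw": 1},
  ],
)

```text
time: 36.25
tool_pos: [0.6375, -0.1013, 0.1694]
eef_rot: [[-0.994, -0.111, -0.001], [-0.111, 0.994, -0.0], [0.001, 0.0, -1.0]]
force: [-1.0, -3.4, -7.5]
width: 0.0141
finger_force: 30.0
```

Request:
send_rows(
  commands=[
    {"translation": [-0.018,0,0.001],"spin": 0,"jaw": 1},
    {"translation": [-0.036,0,0.004],"spin": 0,"jaw": 1},
    {"translation": [-0.055,0,0.01],"spin": 0,"jaw": 1},
    {"translation": [-0.074,0,0.017],"spin": 0,"jaw": 1},
    {"translation": [-0.074,0,0.017],"spin": 0,"jaw": 1},
  ],
)

```text
time: 36.75
tool_pos: [0.6591, -0.0989, 0.1642]
eef_rot: [[-0.994, -0.111, -0.002], [-0.111, 0.994, -0.0], [0.002, 0.0, -1.0]]
force: [-3.2, -3.9, -4.9]
width: 0.0137
finger_force: 30.0
```

Request:
send_rows(
  commands=[
    {"translation": [0.003,0,0.007],"spin": 0,"jaw": 1},
    {"translation": [0.006,0,0.014],"spin": 0,"jaw": 1},
    {"translation": [0.009,0,0.02],"spin": 0,"jaw": 1},
    {"translation": [0.009,0,0.02],"spin": 0,"jaw": 1},
    {"translation": [0.009,0,0.02],"spin": 0,"jaw": 1},
  ],
)

```text
time: 37.25
tool_pos: [0.6572, -0.0992, 0.16]
eef_rot: [[-0.994, -0.11, 0.002], [-0.11, 0.994, -0.0], [-0.002, -0.0, -1.0]]
force: [-3.5, -3.2, 3.8]
width: 0.0138
finger_force: 30.0
```

Request:
send_rows(
  commands=[
    {"translation": [0,0,0],"spin": 0,"jaw": -0.2},
    {"translation": [0,0,0],"spin": 0,"jaw": -0.2},
    {"translation": [0,0,0],"spin": 0,"jaw": -0.2},
    {"translation": [0,0,0],"spin": 0,"jaw": -0.2},
    {"translation": [0,0,0],"spin": 0,"jaw": -0.2},
  ],
)

```text
time: 37.75
tool_pos: [0.6568, -0.0989, 0.1586]
eef_rot: [[-0.994, -0.11, 0.0], [-0.11, 0.994, 0.0], [-0.0, 0.0, -1.0]]
force: [0.2, 0.2, -0.1]
width: 0.0509
finger_force: 0.0
```

Request:
send_rows(
  commands=[
    {"translation": [0,0,-0.1],"spin": 0,"jaw": -0.2},
    {"translation": [0,0,-0.25],"spin": 0,"jaw": -0.2},
    {"translation": [0,0,-0.4],"spin": 0,"jaw": -0.2},
    {"translation": [0,0,-0.4],"spin": 0,"jaw": -0.2},
    {"translation": [0,0,-0.4],"spin": 0,"jaw": -0.2},
  ],
)

```text
time: 38.25
tool_pos: [0.6568, -0.0991, 0.28]
eef_rot: [[-0.994, -0.11, 0.003], [-0.11, 0.994, -0.0], [-0.003, -0.0, -1.0]]
force: [-0.4, 0.3, -1.0]
width: 0.0547
finger_force: 0.0
```

```bash
python3 unit.py w16 ; python3 tray.py
```

```text
[ 0.6568 -0.0991  0.28  ] [  -9.6   26.8   78.1    0.    75.  -105.9]
((622.01611328125, -3.81085205078125), (104.15860748291016, 271.7491149902344), 6.296168327331543) [[555.0, 126.0], [585.0, -145.0], [689.0, -133.0], [659.0, 137.0]]
0.075 326 [ 0.6518 -0.1001  0.1026] [ 0.642 -0.107  0.075] [ 0.663 -0.092  0.107]
0.03 366 [0.5483 0.0211 0.0452] [0.537 0.018 0.03 ] [0.559 0.029 0.048]
0.03 431 [0.5415 0.0826 0.0447] [0.531 0.08  0.03 ] [0.552 0.092 0.048]
[ 0.6562 -0.099   0.2781] [-0.9939 -0.1104] 0.05477986524174037 0.0
top white 372 ((481.4734802246094, -325.24139404296875), (46.53607177734375, 85.55821228027344), 87.43590545654297) 0.013 0.023 0.057
top white 363 ((476.8941345214844, -410.13751220703125), (49.08681869506836, 86.01834106445312), 85.18592834472656) 0.014 0.023 0.057
teal [ 0.497 -0.399  0.038]
side white 500 ((483.6078796386719, -322.5528259277344), (53.123958587646484, 91.9743423461914), 86.16958618164062) 0.014 0.025 0.058
side white 611 ((477.9146728515625, -405.8165283203125), (51.41432189941406, 91.37974548339844), 86.496826171875) 0.014 0.025 0.059
teal [ 0.495 -0.405  0.044]
```

View pics/w16.png

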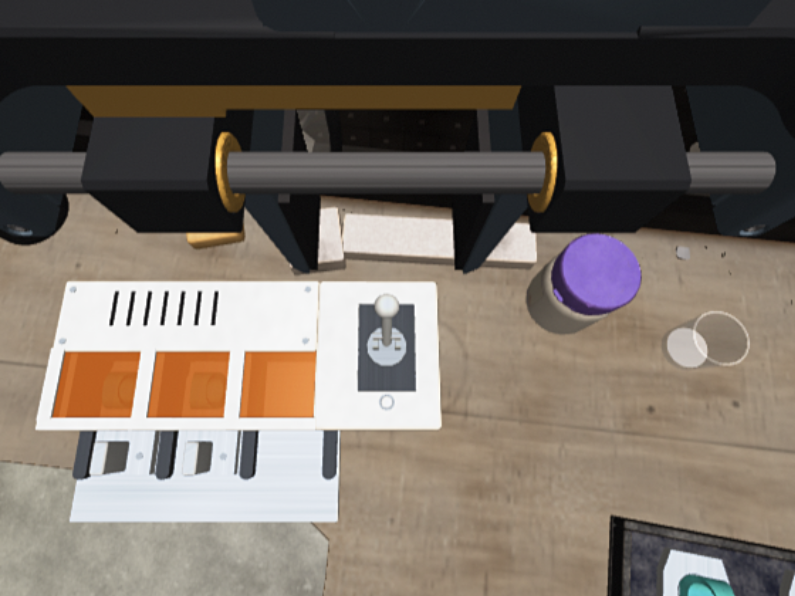

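The bat leans back exactly as at the start, with the ball at (387,305) and the same height reading. Both plates are home and the tray is in order, so I hand in.

```bash
python3 -c "
from plant import ticket
print(ticket.sign_off())"
```

```text
the job is handed in; nothing more can be done
None
```

The job is handed in, though the sign-off returned no verdict: lamp off first, both cured plates laid flat in the black tray, both fresh plates pushed home in the left and middle bays, and the bat back in its lamp-on position; the jar and the two small glasses were not touched.

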